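# Tumbler under the toothpaste squeezer, then press

## Robot

A 6-joint arm with a two-finger parallel gripper is mounted at the origin on the work surface. World frame = base frame: x ahead of the robot, y to its left, z up, the work surface at z = 0. Lengths are in m, angles in rad, forces in N, time in s.
With the tool pointing down it reaches from about 0.375 to 0.9 m from the base axis. Payload 3.1 kg.
Tool frame: the origin (TCP) lies midway between the tips of the shut fingers; the grasp point (between the pads) lies 19 mm behind it; z points along the fingers, x is the direction in which the jaws open and shut, and the axes are right-handed (so a half turn about z gives the same grasp; the last joint's range is limited). The gripper opens to 87 mm and grips with 3 to 60 N. Pads are 19 mm wide; open, the fingers measure 117 mm over their backs; the gripper's body (75 mm by 190 mm) begins 51 mm behind the grasp point.
Start: joints at [-1.282, 0.527, 1.433, -0, 1.181, -0.178], TCP at [0.282, -0.558, 0.197] pointing down, gripper open.
Joint ranges: [-3.08, 3.08], [-0.75, 2.2], [0.22, 2.44], [-1.43, 4.57], [0, 2.65], [-2.85, 2.85]. Speed limits (rad/s): [2.79, 2.79, 3.14, 3.14, 3.14, 3.14].

## Interface

Orientations are given as a unit quaternion [x, y, z, w].
In Python, from rig import * gives the robot as it stands.
- The arm moves only by the tool drive_tool, never from a script. Its argument "plan" is a list of rows, each an object with "offset": the shift along the tool's x, y, z in cm, a list of three; "delta_rot": the turn, a rotation vector about the tool's x, y, z in degrees, a list of three; "jaw": the finger opening in cm, from 0 to 8.7. In form: [{"offset": [dx, dy, dz], "delta_rot": [wx, wy, wz], "jaw": jaw}, ...]. A call has exactly 8 rows; each row is the pose to reach, as a shift and turn from the pose commanded when the call began, along the tool's axes at that moment; what a row does not reach only later rows make up. A row lasts 1/12 s, in which the tool goes at most 41.7 mm and 7.16 degrees, less where a joint would pass 70% of its speed; a pose out of reach is approached as far as the arm can. A call with a gripper value outside its range is refused whole. The fingers move at their own pace and stop on an object; "squeeze" is the grip in N (left out, the last holds). Time passes only in rows, so rows that repeat a pose let the fingers close, or fill a call up. It gives the time, the measured TCP pose, the force and the opening at its end, in the units of the state.
- get_obs(): the state, without advancing time (a new reading comes with each control period).
- camera(name): name is "scene" or "top" or "wrist"; returns the picture (480x640x3 uint8, red, green, blue); there is no depth.
- calibration(name): a dict with "K" (3x3 intrinsics, pixels), "pose" (4x4, takes a point from camera to world coordinates); the wrist camera has in their place "tool_from_camera" (4x4, takes a point from camera to tool coordinates, whose origin is the TCP and whose axes are the tool frame's). Camera axes: x right, y down, z forward; pixel columns grow to the right and rows downward; lengths in m; the calibration is good to about 2 mm. The wrist camera is an equidistant fisheye: a pixel r from the principal point sees the ray r / f radians off the axis. A picture is of the moment at which its call begins: read the wrist's pose just before it. calibration takes no time and is no camera call.
- hand_in(): hands the job in, once; it reports no verdict.
The state is a dict: "time": time; "q": joint angles; "joint_velocities": joint speeds; "joint_torque": joint torques, N m; "position": TCP position; "tool_rot": TCP orientation; "ft_force": force on the tool from outside, world axes, zero at the start; "moment": the same for the moment, N m; "grip_width": finger opening in m.
Only numpy, scipy, OpenCV 4.12 (cv2) and the standard library are available. Lean on these libraries where they do the work, as an engineer would, in place of code of your own. Each camera call takes 0.05 s, during which the arm holds its last target.

## Task

Gently push the yellow tumbler along the marble, without gripping, lifting or tipping it, until it stands on the steel ring under the toothpaste squeezer's spout, ready to catch the dried plug of paste. Then press the button on top of the squeezer fully down with the fingertips and let it spring back up, with the tumbler still standing on the ring. Leave the jar, the brushes and everything else where they are.

Things in the scene. Friction and masses are not known exactly. Their poses are not given: they have to be found in the camera images.
- tumbler: round straight-sided yellow plastic tumbler, open at the top, empty, standing loose on a marble slab whose top is 15 mm above the work surface (z = 0.015). 85 mm high, 76 mm in diameter with a foot 80 mm in diameter over the lowest 12 mm, wall 3 mm, about 60 to 130 g. Origin at the centre of its underside, z axis up. It slides on the marble; pushed low it stays upright.
- ring (a point): centre of the thin dark steel ring, 92 mm in diameter, set flush in the marble (no step to slide over), straight below the spout, at the marble's height. Its x axis points level to the tiled wall that carries the squeezer; the tile face is 100 mm away along it.
- squeezer: fixed tiled wall piece with the white squeezer, on the robot's left, 20 mm thick, 256 mm high, reaching 115 mm to the robot's side and 55 mm to the far side of the squeezer. Origin at the foot of the tile face under the squeezer, z up, x into the wall; the face looks about to -y, turned 0.05 rad towards to 0.35 rad away from the robot. Housing: 76 mm wide, 60 mm out from the face, 130 to 237 mm above the marble.
- spout (a point): lower mouth of the squeezer's white spout, 130 mm above the marble and right above the ring. The spout is up to 22 mm thick and hangs from a level arm of that thickness, 160 mm above the marble, which sticks out from the front of the housing.
- button_top (a point): centre of the top face of the squeezer's press button, a white round button 36 mm in diameter on top of the housing, 32 mm from the tile face, 262 mm above the marble when up. It is pressed straight down.
- button (a joint): travel of the press button in m: 0 up, 0.008 fully down. A spring returns it: it starts to move at about 1.6 N and takes about 5 N fully down, where it meets a hard stop.
- jar: empty open clear glass jar, 66 mm in diameter, 100 mm high, necked below the rim; origin at the centre of its underside. Leave it alone.
- brush_a: toothbrush lying bristles up, 187 mm long, 13 mm wide, 18 mm high at the head; origin on its underside near mid-length, x axis towards the head; it lies nearer the robot than the tumbler's way. Leave it alone.
- brush_b: a toothbrush of the same shape and axes, lying beyond the tumbler's way. Leave it alone.
- brush_c: a toothbrush of the same shape and axes, lying on the robot's right. Leave it alone.
- cleaner: steel tongue cleaner, a flat wire loop 145 mm long, 38 mm wide, 9 mm high, lying flat on the robot's right; origin near its middle, x axis towards the loop. Leave it alone.
- mouthwash: closed bottle, 60 mm in diameter, 160 mm high; origin at the centre of its underside. Leave it alone.
- soapdish: ceramic dish 75 by 110 mm with a bar of soap, 30 mm high; origin at the centre of its underside. Leave it alone.

How it is judged:
By the outcome, as a careful person would: the job done as asked, in the order asked, and still so for the second after the job is handed in, with the robot touching nothing.
It also fails if it takes over 58 s, if anything falls off the work surface, if the arm or the gripper's body presses on something with over 40 N, if the wrist force passes 120 N, or if a joint passes its speed limit or range.

## Working session

There is one attempt and no reset: what is moved stays moved. The work goes in short steps, Python scripts to look and compute and a tool call to move; the robot and the scene stay as the last step left them, time stands still between calls to the robot, and variables do not carry over. Pictures are saved under pics/ and viewed, and the job is handed in when it is done.

Besides the shell and the picture viewer there is one more tool, called after "Call:" as name(argument=value, ...) on one line, values as JSON. drive_tool: Moves the arm, as the interface text tells. Its arguments: {"type":"object","properties":{"plan":{"type":"array","items":{"type":"object","properties":{"offset":{"type":"array","items":{"type":"number"}},"delta_rot":{"type":"array","items":{"type":"number"}},"jaw":{"type":"number"}}}},"squeeze":{"type":"number"}},"required":["plan"]}

```bash
ls; mkdir -p pics; python3 - <<'E'
from rig import *
import cv2
print(get_obs())
for n in ("scene","top","wrist"):
    c=calibration(n); print(n,{k:(v.tolist() if hasattr(v,'tolist') else v) for k,v in c.items()})
for n in ("scene","top"):
    cv2.imwrite(f"pics/{n}0.png",cv2.cvtColor(camera(n),cv2.COLOR_RGB2BGR))
E
```

```text
pics
{'time': 0.0, 'q': array([-1.28144962e+00,  5.28451678e-01,  1.43389292e+00,  1.73656575e-05,
        1.18138356e+00, -1.78488228e-01]), 'joint_velocities': array([ 0.00049062,  0.00062289,  0.00081088, -0.00015858, -0.00016229,
       -0.00179162]), 'joint_torque': array([-6.95508716e-04, -4.40045106e+01, -1.76589704e+01,  6.31265296e-02,
        5.83059294e-02, -1.55590633e-04]), 'position': array([ 0.28165926, -0.55706601,  0.19598357]), 'tool_rot': array([ 8.51747429e-01, -5.23951503e-01, -7.90329937e-04, -7.18010569e-04]), 'ft_force': array([-1.04358333, -0.32575192, -0.07116123]), 'moment': array([ 0.02115215, -0.01317784,  0.02705164]), 'grip_width': 0.08704478411198575}
scene {'K': [[553.1736876079779, 0.0, 315.89634983860736], [0.0, 553.1736876079779, 239.97584389044175], [0.0, 0.0, 1.0]], 'pose': [[0.5695754901630743, 0.5649485250792576, -0.5970066373301597, 1.2569046778218702], [0.8216544806476779, -0.37224387078746335, 0.4316461688614426, -0.4908696162737111], [0.021625804888798155, -0.7363882567449983, -0.6762134721306385, 1.0024658508323467], [0.0, 0.0, 0.0, 1.0]]}
top {'K': [[451.5818197493282, 0.0, 314.20547946982686], [0.0, 451.5818197493282, 241.8247094292017], [0.0, 0.0, 1.0]], 'pose': [[-0.07816308995210001, -0.9693028798254798, 0.23311468965119253, 0.3329071478775497], [-0.9969374716019687, 0.07541152802857626, -0.020706983273030905, 0.02832222352081233], [0.0024918035665431153, -0.234019291090344, -0.9722287602784434, 1.17148251901619], [0.0, 0.0, 0.0, 1.0]]}
wrist {'K': [[371.64829954431775, 0.0, 316.98652370330456], [0.0, 371.64829954431775, 240.5364768261249], [0.0, 0.0, 1.0]], 'tool_from_camera': [[0.9999999151592284, -0.0004023145386409383, 8.845646221092414e-05, 0.0005566882471158552], [0.0003634575446526237, 0.9628157757968268, 0.2701585641347792, -0.07385962880306803], [-0.0001938559953776226, -0.27015850906414984, 0.9628158403350487, -0.18793484986747938], [0.0, 0.0, 0.0, 1.0]]}
```

View pics/scene0.png

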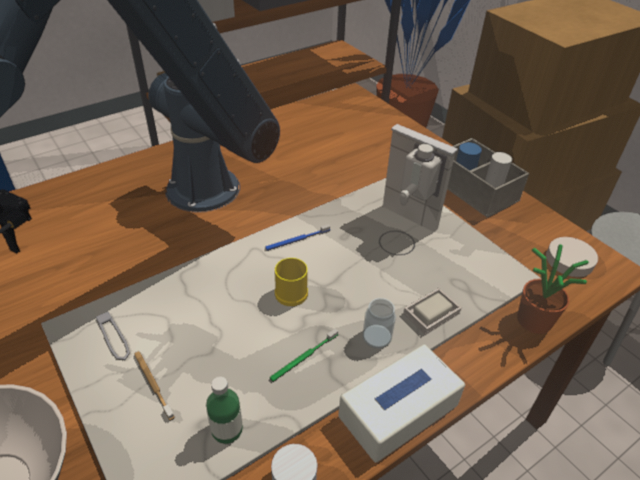

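View pics/top0.png

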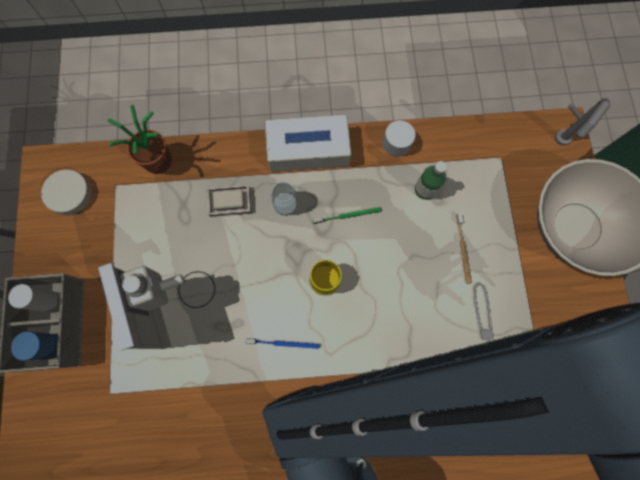

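The scene view shows the tumbler at about (291,282), the ring at (397,242) and the squeezer at (422,170). In the top view, the tumbler is at (325,277), the ring at (197,289), the button near (133,285), the jar at (285,199), brush_a at (285,344) and brush_b at (348,215). Next I'll measure these.

```bash
cat > h.py <<'E'
import numpy as np, cv2
from rig import *
def ray(n,u,v):
    c=calibration(n);K=np.array(c['K']);T=np.array(c['pose'])
    d=np.linalg.inv(K)@[u,v,1.]
    return T[:3,3],T[:3,:3]@d
def onz(n,u,v,z):
    o,d=ray(n,u,v); return o+d*(z-o[2])/d[2]
def proj(n,P):
    c=calibration(n);K=np.array(c['K']);T=np.linalg.inv(np.array(c['pose']))
    p=K@(T[:3,:3]@np.array(P)+T[:3,3]); return p[:2]/p[2]
def tri(l):
    A=np.zeros((3,3));b=np.zeros(3)
    for n,u,v in l:
        o,d=ray(n,u,v);d=d/np.linalg.norm(d);M=np.eye(3)-np.outer(d,d);A+=M;b+=M@o
    return np.linalg.solve(A,b)
E
python3 - <<'E'
from h import *
for n,boxes in (("scene",dict(sq=(370,110,110,150),tum=(260,245,70,70))),("top",dict(sq=(90,245,160,110),tum=(290,245,70,70)))):
    im=cv2.imread(f"pics/{n}0.png")
    for k,(x,y,w,h) in boxes.items():
        s=int(min(800/w,600/h)); cv2.imwrite(f"pics/{n}_{k}.png",cv2.resize(im[y:y+h,x:x+w],None,fx=s,fy=s,interpolation=cv2.INTER_CUBIC)); print(n,k,s)
    hsv=cv2.cvtColor(im,cv2.COLOR_BGR2HSV)
    m=cv2.inRange(hsv,(20,120,60),(35,255,255))
    c=max(cv2.findContours(m,0,2)[0],key=cv2.contourArea)
    print(n,cv2.boundingRect(c),cv2.contourArea(c))
    np.save(f"pics/{n}_tc.npy",c)
E
```

```text
scene sq 4
scene tum 8
scene (275, 258, 33, 48) 1308.5
top sq 5
top tum 8
top (310, 260, 32, 35) 821.5
```

View pics/scene_sq.png

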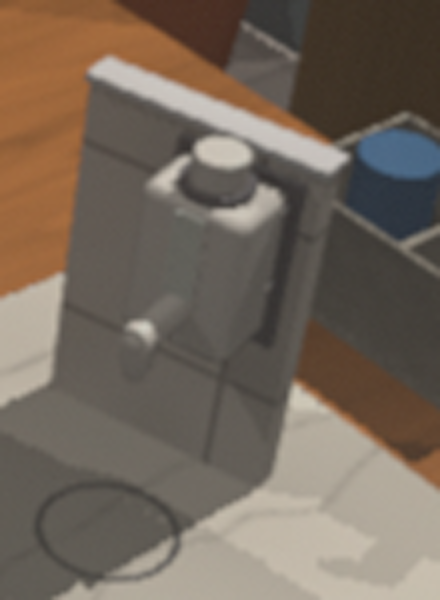

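View pics/top_sq.png

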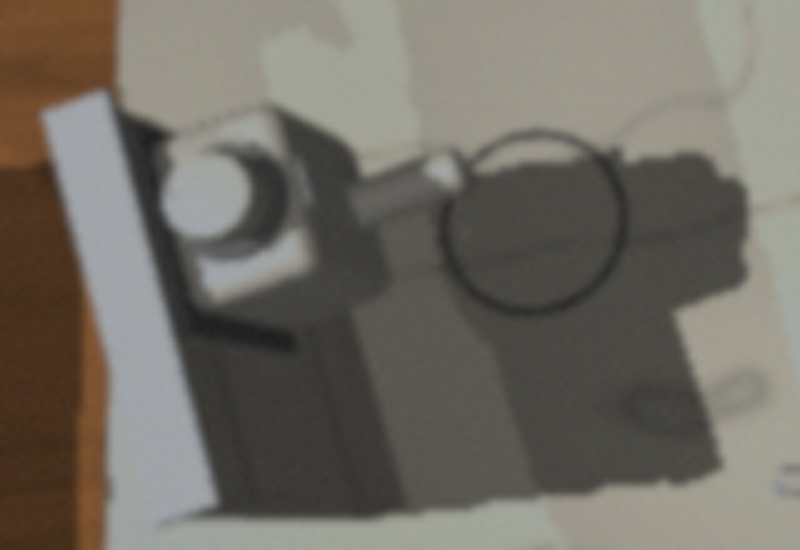

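View pics/top_tum.png

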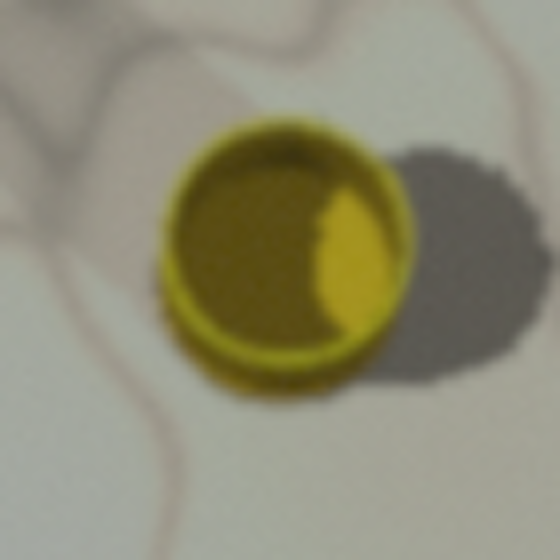

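View pics/scene_tum.png

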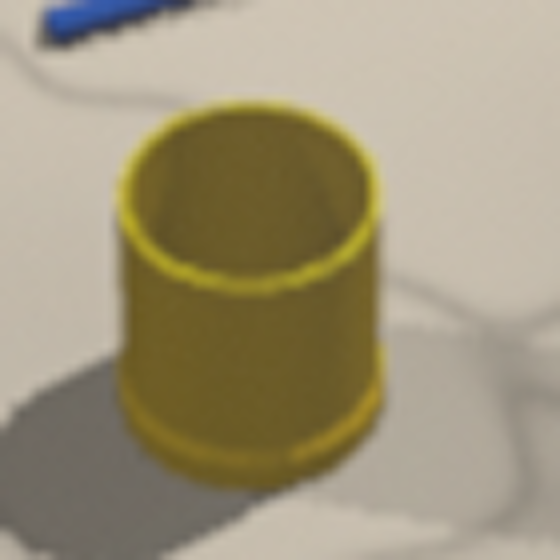

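```bash
python3 - <<'E'
from h import *
np.set_printoptions(precision=4,suppress=True)
T=[("top",325.56,275.06),("scene",290.7,269.25)]
print("tum",[onz(*t,.1) for t in T],tri(T))
R=[("top",196.3,288.9),("scene",396.75,242.1)]
print("ring",[onz(*t,.015) for t in R],tri(R))
B=[("top",130.8,283.8),("scene",425.75,148.1)]
print("but",[onz(*t,.277) for t in B],tri(B))
# tile front top edge in top view z=.271 : (107,92)->(218,503) /5
a=onz("top",90+107/5-.4,245+92/5-.4,.256+.015);b=onz("top",90+218/5-.4,245+503/5-.4,.271)
print("tile face top ends",a,b,"len",np.linalg.norm(a-b)); 
# scene front top edge (90,77)->(332,175)?
a2=onz("scene",370+90/4-.4,110+77/4-.4,.271);b2=onz("scene",370+332/4-.4,110+177/4-.4,.271)
print(a2,b2,np.linalg.norm(a2-b2))
for p,q in((a,b),(b2,a2)):
    d=(p-q)/np.linalg.norm(p-q); print("wall along",d, "x axis angle", np.arctan2(d[0],-d[1]), np.degrees(np.arctan2(-d[0] if 0 else d[1],d[0]))+90)
for nm,px in dict(jar=(285,199),brA_head=(250,341),brA_tail=(321,346),brBhead=(316,220),brBtail=(381,210),dish=(230,200)).items(): print(nm,onz("top",*px,.03))
E
```

```text
tum [array([ 0.506 , -0.0152,  0.1   ]), array([ 0.5096, -0.0189,  0.1   ])] [ 0.5063 -0.016   0.0957]
ring [array([0.5097, 0.3153, 0.015 ]), array([0.5095, 0.3131, 0.015 ])] [0.5093 0.3146 0.0144]
but [array([0.49 , 0.38 , 0.277]), array([0.4943, 0.3759, 0.277 ])] [0.4904 0.381  0.2732]
tile face top ends [0.5368 0.423  0.271 ] [0.3702 0.3757 0.271 ] len 0.1731148324807524
[0.3768 0.3719 0.271 ] [0.5412 0.42   0.271 ] 0.17130434120433186
wall along [0.962  0.2731 0.    ] x axis angle 1.8473615412046753 105.84601954581102
wall along [0.9598 0.2808 0.    ] x axis angle 1.8554023268528712 106.306722627422
jar [0.7294 0.0723 0.03  ]
brA_head [0.3679 0.1817 0.03  ]
brA_tail [0.3422 0.008  0.03  ]
brBhead [ 0.6651 -0.0053  0.03  ]
brBtail [ 0.6792 -0.179   0.03  ]
dish [0.738  0.2182 0.03  ]
```

```bash
cat >> h.py <<'E'
from scipy.spatial.transform import Rotation as Ro
np.set_printoptions(precision=3,suppress=True)
def Rt(tilt_deg,yaw_deg=0):
    t=np.radians(tilt_deg);s,c=np.sin(t),np.cos(t)
    return Ro.from_euler('z',yaw_deg,degrees=True)*Ro.from_matrix(np.array([[1,0,0],[0,-c,s],[0,-s,-c]]))
def rel(p,R=None,P0=None,R0=None):
    o=get_obs()
    P0=o['position'] if P0 is None else np.array(P0); R0=Ro.from_quat(o['tool_rot']) if R0 is None else R0
    R=R0 if R is None else R
    return R0.inv().apply(np.array(p)-P0)*100, (R0.inv()*R).as_rotvec(degrees=True)
def st():
    o=get_obs(); print("t",o['time'],"p",o['position'],"z",Ro.from_quat(o['tool_rot']).as_matrix()[:,2],"x",Ro.from_quat(o['tool_rot']).as_matrix()[:,0],"F",o['ft_force'],"w",o['grip_width'],"q",o['q'])
E
python3 - <<'E'
from h import *
st()
print(rel([.505,-.125,.2],Rt(25)))
E
```

```text
t 0.1 p [ 0.282 -0.557  0.196] z [-0.001  0.002 -1.   ] x [ 0.451 -0.893 -0.002] F [ 0.529 -0.676 -0.648] w 0.08697981944111288 q [-1.282  0.528  1.434  0.     1.181 -0.179]
(array([-28.502, -39.423,  -0.325]), array([ 22.32 , -13.693, -62.164]))
```

Call:
drive_tool(plan=[{"offset":[-0.9,-1.2,0],"delta_rot":[0.7,-0.4,-2],"jaw":5},{"offset":[-2.6,-3.5,0],"delta_rot":[2,-1.2,-5.6],"jaw":5},{"offset":[-4.8,-6.7,0],"delta_rot":[3.8,-2.3,-10.6],"jaw":5},{"offset":[-7.1,-9.8,0],"delta_rot":[5.6,-3.4,-15.5],"jaw":5},{"offset":[-9.4,-13,0],"delta_rot":[7.4,-4.5,-20.5],"jaw":5},{"offset":[-11.7,-16.2,0],"delta_rot":[9.2,-5.6,-25.5],"jaw":5},{"offset":[-14,-19.3,0],"delta_rot":[10.9,-6.7,-30.5],"jaw":5},{"offset":[-16,-22,0],"delta_rot":[12.5,-7.7,-34.8],"jaw":5}])

```text
time: 0.77
position: [0.4065, -0.3132, 0.1968]
tool_rot: [0.962, -0.24, -0.0, -0.127]
ft_force: [-0.1, -0.4, 0.3]
grip_width: 0.0509
```

```bash
python3 - <<'E'
from h import *
st()
print(rel([.506,-.125,.2],Rt(25)))
E
```

```text
t 0.7667 p [ 0.406 -0.313  0.197] z [ 0.06   0.245 -0.968] x [ 0.885 -0.461 -0.062] F [-0.081 -0.422  0.256] w 0.05094687984358666 q [-0.998  0.443  1.629  0.194  1.253 -0.588]
(array([  0.109, -20.722,   4.897]), array([  9.75 ,  -5.955, -27.118]))
```

Call:
drive_tool(plan=[{"offset":[0,-2.6,0.6],"delta_rot":[1.2,-0.7,-3.4],"jaw":5},{"offset":[0,-5.4,1.3],"delta_rot":[2.5,-1.5,-7],"jaw":5},{"offset":[0,-8.4,2],"delta_rot":[3.9,-2.4,-11],"jaw":5},{"offset":[0,-11.4,2.7],"delta_rot":[5.4,-3.3,-15],"jaw":5},{"offset":[0,-14.4,3.4],"delta_rot":[6.8,-4.2,-19],"jaw":5},{"offset":[0,-17.2,4.1],"delta_rot":[8.1,-5,-22.6],"jaw":5},{"offset":[0.1,-19.4,4.6],"delta_rot":[9.1,-5.6,-25.4],"jaw":5},{"offset":[0.1,-20.7,4.9],"delta_rot":[9.8,-6,-27.1],"jaw":5}])

```text
time: 1.43
position: [0.5068, -0.1259, 0.1992]
tool_rot: [0.976, -0.0, -0.0, -0.217]
ft_force: [-0.2, -0.1, 0.7]
grip_width: 0.05
```

```bash
python3 - <<'E'
from h import *
st()
print(rel([.5085,-.115,.031],Rt(25)))
for n in ("scene","top","wrist"):
    cv2.imwrite(f"pics/{n}1.png",cv2.cvtColor(camera(n),cv2.COLOR_RGB2BGR))
E
```

```text
t 1.4333 p [ 0.507 -0.126  0.199] z [-0.001  0.423 -0.906] x [ 1.    -0.001 -0.001] F [-0.189 -0.115  0.651] w 0.05002764212919373 q [-0.678  0.492  1.597  0.344  1.351 -0.804]
(array([ 0.189,  6.124, 15.706]), array([-0.008,  0.044, -0.055]))
```

View pics/scene1.png

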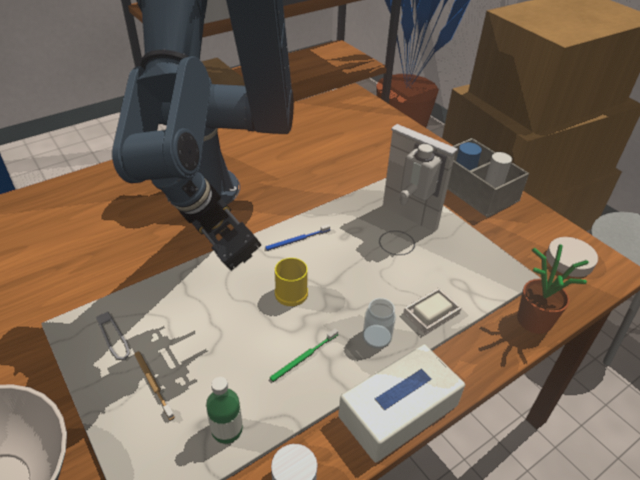

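View pics/wrist1.png

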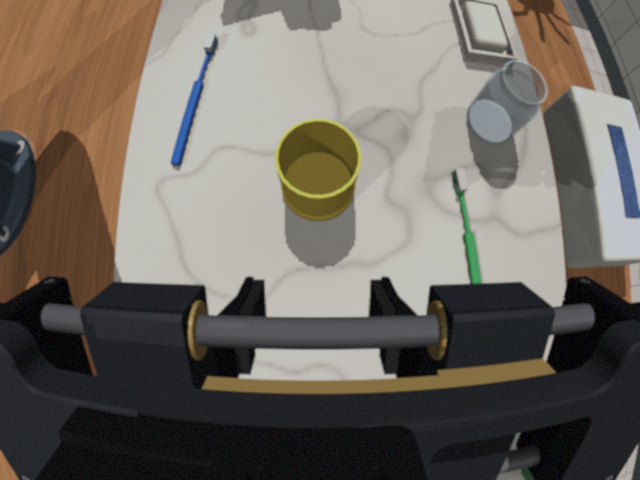

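Call:
drive_tool(plan=[{"offset":[0,0.4,1],"delta_rot":[0,0,0],"jaw":5},{"offset":[0,1.2,3],"delta_rot":[0,0,0],"jaw":5},{"offset":[0.1,2.1,5.5],"delta_rot":[0,0,0],"jaw":5},{"offset":[0.1,3.2,8.2],"delta_rot":[0,0,0],"jaw":5},{"offset":[0.1,4.3,11],"delta_rot":[0,0,0],"jaw":5},{"offset":[0.1,5.2,13.4],"delta_rot":[0,0,0],"jaw":5},{"offset":[0.1,5.8,15],"delta_rot":[0,0,0],"jaw":5},{"offset":[0.1,6.1,15.7],"delta_rot":[0,0,0],"jaw":5}])

```text
time: 2.25
position: [0.5049, -0.1176, 0.0287]
tool_rot: [0.976, -0.004, -0.002, -0.217]
ft_force: [0.2, -0.1, -0.7]
grip_width: 0.0503
```

```bash
python3 - <<'E'
from h import *
st()
for y in (-.06,-.05,0,.05): print(y,rel([.5075,y,.031],Rt(25)))
for n in ("scene","wrist"):
    cv2.imwrite(f"pics/{n}2.png",cv2.cvtColor(camera(n),cv2.COLOR_RGB2BGR))
im=cv2.imread("pics/scene2.png")[180:330,180:380]
cv2.imwrite("pics/scene2c.png",cv2.resize(im,None,fx=4,fy=4,interpolation=cv2.INTER_CUBIC))
E
```

```text
t 2.25 p [ 0.505 -0.118  0.029] z [-0.002  0.423 -0.906] x [ 1.    -0.007 -0.005] F [ 0.234 -0.066 -0.732] w 0.05025265160823737 q [-0.668  0.748  1.716  0.404  1.    -0.936]
-0.06 (array([ 0.224, -5.316,  2.224]), array([-0.024,  0.124, -0.469]))
-0.05 (array([ 0.218, -6.222,  2.647]), array([-0.024,  0.124, -0.469]))
0 (array([  0.185, -10.752,   4.762]), array([-0.024,  0.124, -0.469]))
0.05 (array([  0.153, -15.283,   6.877]), array([-0.024,  0.124, -0.469]))
```

View pics/scene2c.png

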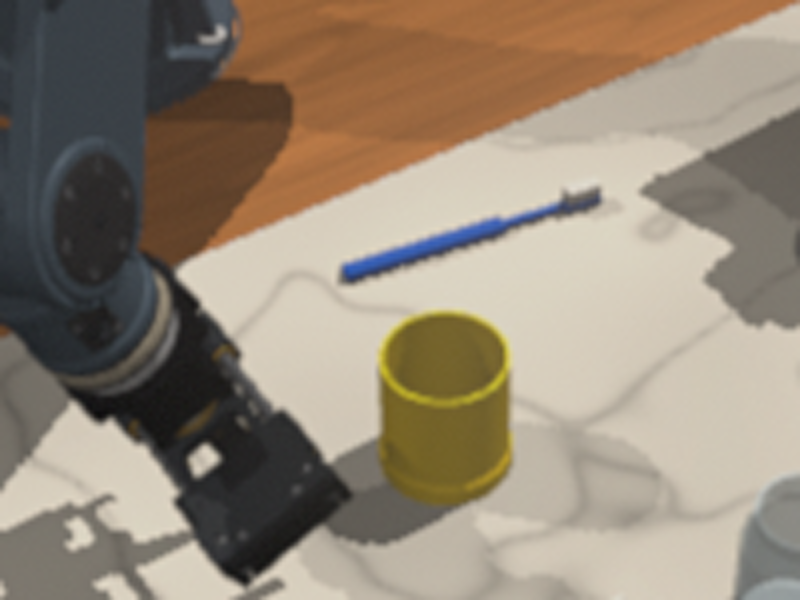

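View pics/wrist2.png

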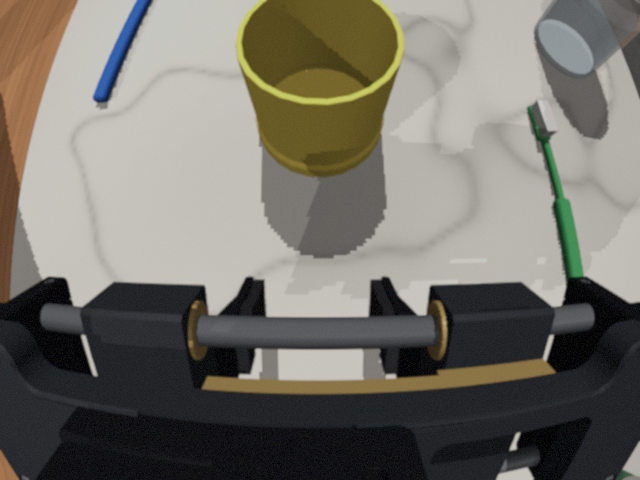

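Call:
drive_tool(plan=[{"offset":[0,-0.4,0.2],"delta_rot":[0,0.1,-0.2],"jaw":5},{"offset":[0.1,-1.3,0.5],"delta_rot":[0,0.1,-0.4],"jaw":5},{"offset":[0.1,-2.3,0.9],"delta_rot":[0,0.1,-0.5],"jaw":5},{"offset":[0.2,-3.3,1.3],"delta_rot":[0,0.1,-0.5],"jaw":5},{"offset":[0.2,-4.2,1.7],"delta_rot":[0,0.1,-0.5],"jaw":5},{"offset":[0.2,-4.8,2.0],"delta_rot":[0,0.1,-0.5],"jaw":5},{"offset":[0.2,-5.1,2.1],"delta_rot":[0,0.1,-0.5],"jaw":5},{"offset":[0.2,-5.2,2.2],"delta_rot":[0,0.1,-0.5],"jaw":5}])

```text
time: 3.02
position: [0.5093, -0.0599, 0.0337]
tool_rot: [0.976, 0.003, 0.002, -0.216]
ft_force: [-0.5, -0.6, -0.1]
grip_width: 0.05
```

```bash
python3 - <<'E'
from h import *
st()
cv2.imwrite(f"pics/wrist3.png",cv2.cvtColor(camera("wrist"),cv2.COLOR_RGB2BGR))
st()
for y in (-.05,0,.05): print(y,rel([.5075,y,.031],Rt(25)))
E
```

```text
t 3.0167 p [ 0.509 -0.06   0.034] z [ 0.002  0.421 -0.907] x [1.    0.004 0.004] F [-0.477 -0.616 -0.132] w 0.04998629384089275 q [-0.578  0.723  1.77   0.451  0.946 -0.905]
t 3.0667 p [ 0.509 -0.06   0.033] z [ 0.002  0.421 -0.907] x [1.    0.004 0.004] F [ 0.097 -0.056 -0.209] w 0.05013707797071552 q [-0.579  0.724  1.77   0.451  0.946 -0.905]
-0.05 (array([-0.179, -0.823,  0.652]), array([ 0.103, -0.131,  0.302]))
0 (array([-0.16 , -5.358,  2.757]), array([ 0.103, -0.131,  0.302]))
0.05 (array([-0.141, -9.894,  4.862]), array([ 0.103, -0.131,  0.302]))
```

View pics/wrist3.png

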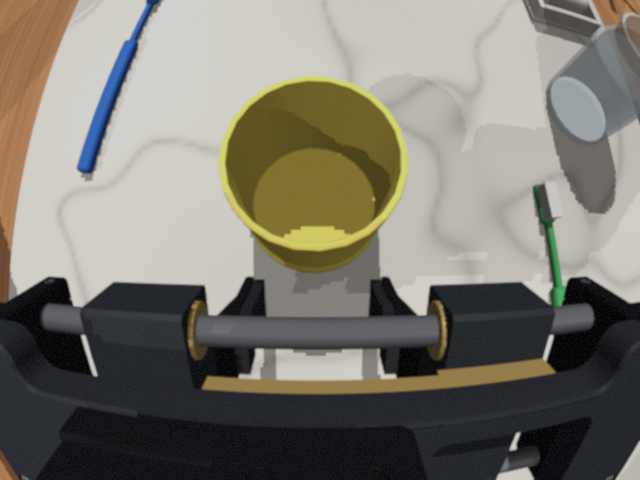

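Call:
drive_tool(plan=[{"offset":[-0.1,0,0.2],"delta_rot":[0,0,0.2],"jaw":5},{"offset":[-0.15,-0.2,0.35],"delta_rot":[0,-0.1,0.3],"jaw":5},{"offset":[-0.15,-0.5,0.5],"delta_rot":[0,-0.1,0.3],"jaw":5},{"offset":[-0.15,-0.9,0.7],"delta_rot":[0,-0.1,0.3],"jaw":5},{"offset":[-0.15,-1.35,0.9],"delta_rot":[0,-0.1,0.3],"jaw":5},{"offset":[-0.15,-1.8,1.1],"delta_rot":[0,-0.1,0.3],"jaw":5},{"offset":[-0.15,-2.25,1.31],"delta_rot":[0,-0.1,0.3],"jaw":5},{"offset":[-0.15,-2.6,1.48],"delta_rot":[0,-0.1,0.3],"jaw":5}])

```text
time: 3.73
position: [0.5077, -0.0304, 0.031]
tool_rot: [0.976, -0.0, 0.0, -0.216]
ft_force: [-0.6, -0.0, 0.4]
grip_width: 0.0497
```

```bash
python3 - <<'E'
from h import *
st()
cv2.imwrite(f"pics/wrist4.png",cv2.cvtColor(camera("wrist"),cv2.COLOR_RGB2BGR))
st()
E
```

```text
t 3.7333 p [ 0.508 -0.03   0.031] z [ 0.001  0.421 -0.907] x [ 1.    -0.001  0.   ] F [-0.562 -0.028  0.405] w 0.049676803964302255 q [-0.532  0.721  1.799  0.478  0.911 -0.882]
t 3.7833 p [ 0.507 -0.03   0.031] z [-0.     0.422 -0.907] x [ 1. -0. -0.] F [-0.249  0.385 -0.402] w 0.05013396408455275 q [-0.531  0.72   1.8    0.478  0.911 -0.882]
```

View pics/wrist4.png

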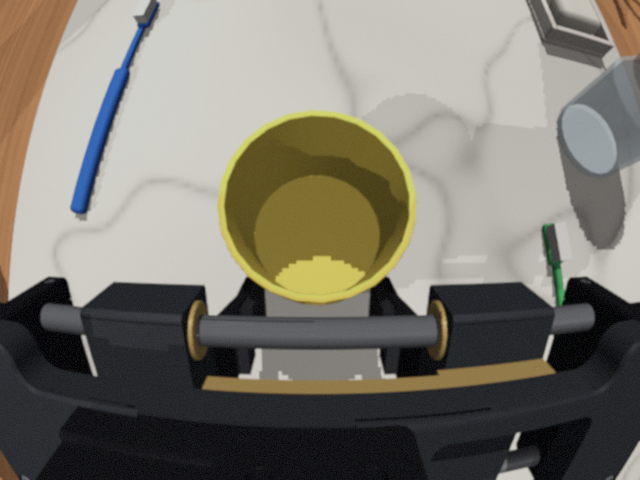

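Call:
drive_tool(plan=[{"offset":[0,-0.35,0.16],"delta_rot":[0,0,0],"jaw":5},{"offset":[0,-0.8,0.37],"delta_rot":[0,0,0],"jaw":5},{"offset":[0,-1.26,0.59],"delta_rot":[0,0,0],"jaw":5},{"offset":[0,-1.72,0.8],"delta_rot":[0,0,0],"jaw":5},{"offset":[0,-2.17,1.01],"delta_rot":[0,0,0],"jaw":5},{"offset":[0,-2.63,1.23],"delta_rot":[0,0,0],"jaw":5},{"offset":[0,-3.08,1.44],"delta_rot":[0,0,0],"jaw":5},{"offset":[0,-3.54,1.65],"delta_rot":[0,0,0],"jaw":5}])

```text
time: 4.45
position: [0.5078, 0.0084, 0.0309]
tool_rot: [0.976, -0.001, 0.0, -0.216]
ft_force: [0.7, -0.8, 0.3]
grip_width: 0.0497
```

```bash
python3 - <<'E'
from h import *
cv2.imwrite(f"pics/wrist5.png",cv2.cvtColor(camera("wrist"),cv2.COLOR_RGB2BGR))
cv2.imwrite(f"pics/scene5.png",cv2.cvtColor(camera("scene"),cv2.COLOR_RGB2BGR))
im=cv2.imread("pics/scene5.png")[180:330,180:380]
cv2.imwrite("pics/scene5c.png",cv2.resize(im,None,fx=4,fy=4,interpolation=cv2.INTER_CUBIC))
st()
E
```

```text
t 4.55 p [0.507 0.009 0.031] z [-0.     0.422 -0.907] x [ 1. -0. -0.] F [-0.234 -0.495 -0.123] w 0.05009799598326624 q [-0.465  0.714  1.828  0.513  0.875 -0.852]
```

View pics/wrist5.png

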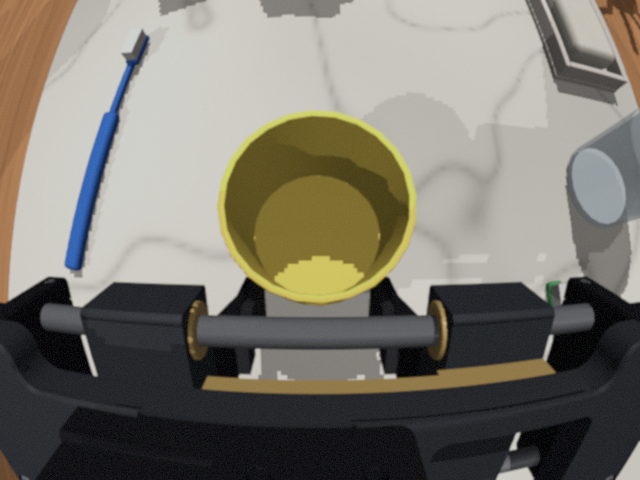

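View pics/scene5c.png

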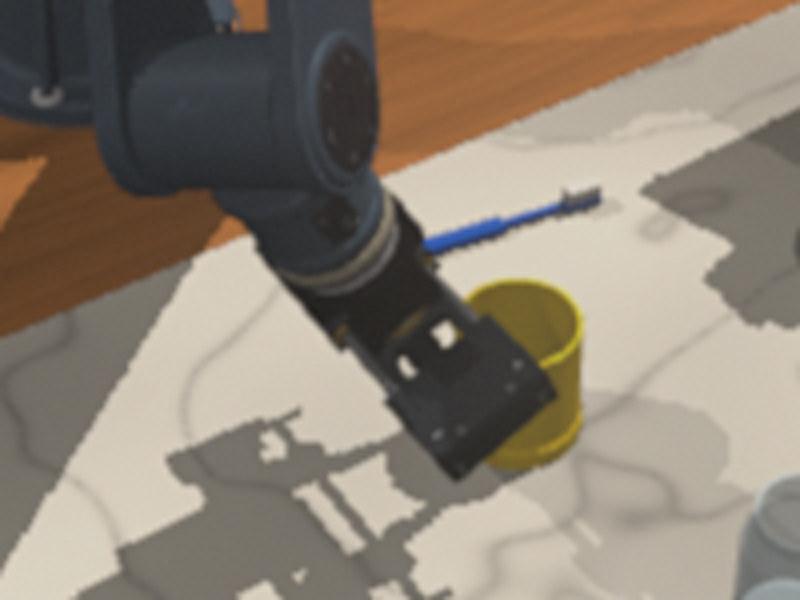

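```bash
cat >> h.py <<'E'
def wray(u,v,o=None):
    o=o or get_obs(); c=calibration("wrist");K=np.array(c['K']);T=np.array(c['tool_from_camera'])
    x,y=(u-K[0,2])/K[0,0],(v-K[1,2])/K[1,1];r=np.hypot(x,y)
    d=np.array([np.sin(r)*x/r,np.sin(r)*y/r,np.cos(r)]) if r>0 else np.array([0,0,1.])
    R=Ro.from_quat(o['tool_rot'])
    return o['position']+R.apply(T[:3,3]), R.apply(T[:3,:3]@d)
def wz(u,v,z):
    o,d=wray(u,v); return o+d*(z-o[2])/d[2]
def rimfit(f):
    im=cv2.imread(f); m=cv2.inRange(cv2.cvtColor(im,cv2.COLOR_BGR2HSV),(20,110,50),(35,255,255))
    m[300:]=0
    c=max(cv2.findContours(m,0,cv2.CHAIN_APPROX_NONE)[0],key=cv2.contourArea)[:,0,:].astype(float)
    c=c[c[:,1]<235]
    P=np.array([wz(u,v,.1)[:2] for u,v in c])
    A=np.c_[2*P,np.ones(len(P))]; s=np.linalg.lstsq(A,(P**2).sum(1),rcond=None)[0]
    return s[:2],np.sqrt(s[2]+s[0]**2+s[1]**2),len(P)
E
python3 - <<'E'
from h import *
s=rimfit("pics/wrist5.png"); print(s, s[0]-get_obs()['position'][:2])
E
```

```text
(array([0.507, 0.033]), np.float64(0.037010713893017105), 330) [-0.     0.024]
```

```bash
python3 - <<'E'
from h import *
for y in (-.0165,.033,.046):
  for x in (.5075,):
    a=np.linspace(0,2*np.pi,200);r=np.array([proj("scene",[x+.038*np.cos(t),y+.038*np.sin(t),.1]) for t in a])
    print(y,"rim right",r[:,0].max(),"rim top",r[:,1].min())
E
```

```text
-0.0165 rim right 307.7505515642665 rim top 256.65169436917785
0.033 rim right 325.4039548860911 rim top 248.60970738134935
0.046 rim right 329.9448920544944 rim top 246.54092203800974
```

Call:
drive_tool(plan=[{"offset":[0,-0.35,0.16],"delta_rot":[0.4,0,0],"jaw":5},{"offset":[0,-0.8,0.37],"delta_rot":[1,0,0],"jaw":5},{"offset":[0.01,-1.26,0.59],"delta_rot":[2,0,0],"jaw":5},{"offset":[0.02,-1.72,0.8],"delta_rot":[3,0,0],"jaw":5},{"offset":[0.03,-2.17,1.01],"delta_rot":[4,0,0],"jaw":5},{"offset":[0.04,-2.63,1.23],"delta_rot":[5,0,0],"jaw":5},{"offset":[0.05,-3.08,1.44],"delta_rot":[6,0,0],"jaw":5},{"offset":[0.06,-3.54,1.65],"delta_rot":[7,0,0],"jaw":5}])

```text
time: 5.22
position: [0.5086, 0.0473, 0.0308]
tool_rot: [0.961, -0.001, 0.0, -0.276]
ft_force: [-0.4, -0.9, -0.4]
grip_width: 0.05
```

```bash
python3 - <<'E'
from h import *
cv2.imwrite(f"pics/wrist6.png",cv2.cvtColor(camera("wrist"),cv2.COLOR_RGB2BGR))
st()
s=rimfit("pics/wrist6.png"); print(s, s[0]-get_obs()['position'][:2])
p=get_obs()['position']; print(rel(p+[0.0005,.04,0]))
E
```

```text
t 5.2667 p [0.508 0.048 0.031] z [ 0.     0.531 -0.847] x [ 1.    -0.002 -0.   ] F [ 0.713  0.174 -0.758] w 0.04996788012929404 q [-0.46   0.752  1.832  0.633  0.934 -0.939]
(array([0.508, 0.068]), np.float64(0.03692370880944069), 331) [0.   0.02]
(array([ 0.044, -3.39 ,  2.124]), array([0., 0., 0.]))
```

```bash
python3 - <<'E'
import cv2
im=cv2.imread("pics/wrist6.png")[90:400,170:470]
cv2.imwrite("pics/wrist6c.png",cv2.resize(im,None,fx=1.9,fy=1.9,interpolation=cv2.INTER_CUBIC))
E
```

```text
(no output)
```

View pics/wrist6c.png

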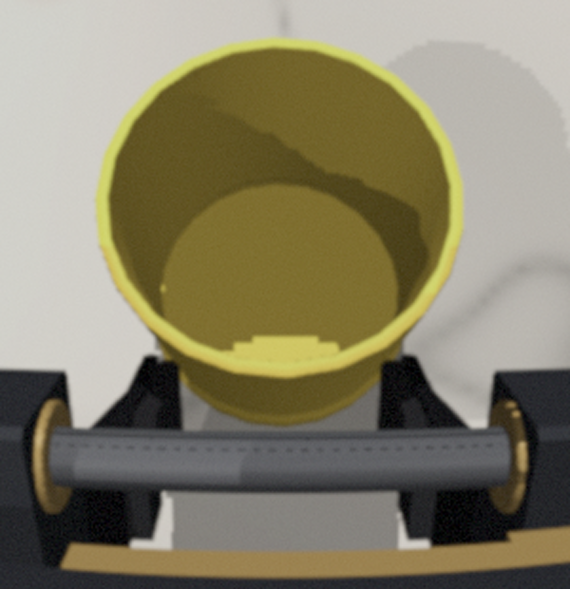

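Call:
drive_tool(plan=[{"offset":[0,-0.3,0.2],"delta_rot":[0,0,0],"jaw":5},{"offset":[0,-0.75,0.47],"delta_rot":[0,0,0],"jaw":5},{"offset":[0.01,-1.2,0.75],"delta_rot":[0,0,0],"jaw":5},{"offset":[0.02,-1.65,1.03],"delta_rot":[0,0,0],"jaw":5},{"offset":[0.03,-2.1,1.31],"delta_rot":[0,0,0],"jaw":5},{"offset":[0.04,-2.55,1.59],"delta_rot":[0,0,0],"jaw":5},{"offset":[0.04,-3.0,1.88],"delta_rot":[0,0,0],"jaw":5},{"offset":[0.04,-3.45,2.16],"delta_rot":[0,0,0],"jaw":5}])

```text
time: 5.93
position: [0.5089, 0.0883, 0.0307]
tool_rot: [0.961, -0.0, 0.0, -0.275]
ft_force: [0.1, 0.0, -0.1]
grip_width: 0.0506
```

```bash
python3 - <<'E'
from h import *
for n in("wrist","scene","top"):cv2.imwrite(f"pics/{n}7.png",cv2.cvtColor(camera(n),cv2.COLOR_RGB2BGR))
st()
s=rimfit("pics/wrist7.png"); print(s, s[0]-get_obs()['position'][:2])
im=cv2.imread("pics/scene7.png")[180:330,230:430]
cv2.imwrite("pics/scene7c.png",cv2.resize(im,None,fx=4,fy=4,interpolation=cv2.INTER_CUBIC))
E
```

```text
t 6.0833 p [0.509 0.088 0.031] z [ 0.     0.529 -0.849] x [ 1. -0.  0.] F [ 0.069 -0.119  0.126] w 0.050333911322476686 q [-0.386  0.746  1.853  0.678  0.897 -0.911]
(array([0.509, 0.109]), np.float64(0.036972748990568294), 332) [-0.     0.021]
```

View pics/scene7c.png

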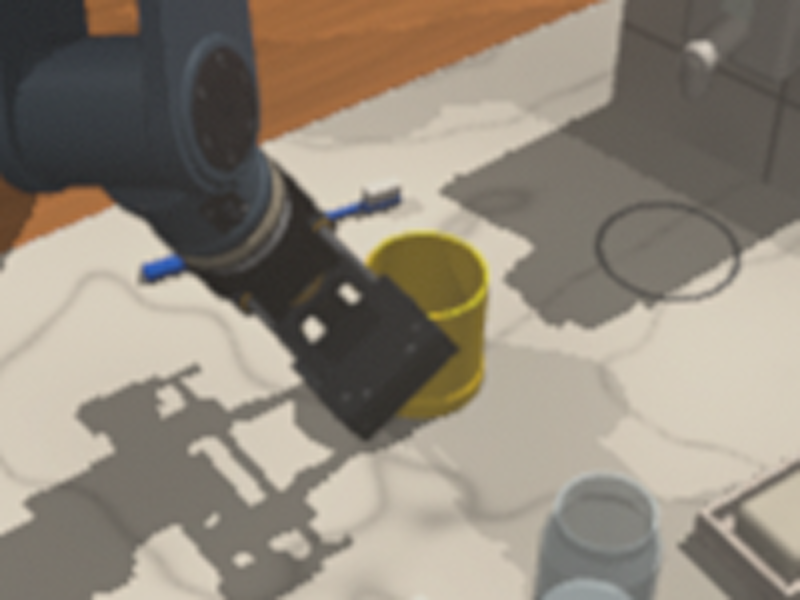

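View pics/top7.png

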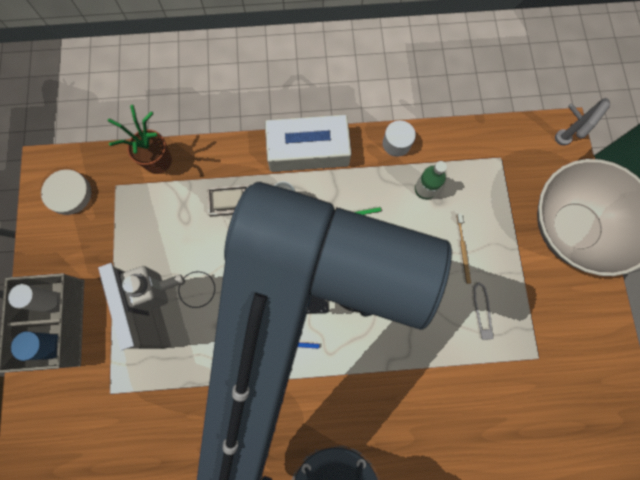

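Call:
drive_tool(plan=[{"offset":[0,-0.3,0.19],"delta_rot":[0,0,0],"jaw":5},{"offset":[0,-0.75,0.47],"delta_rot":[0,0,0],"jaw":5},{"offset":[0,-1.2,0.75],"delta_rot":[0,0,0],"jaw":5},{"offset":[0,-1.65,1.03],"delta_rot":[0,0,0],"jaw":5},{"offset":[0,-2.1,1.31],"delta_rot":[0,0,0],"jaw":5},{"offset":[0,-2.55,1.59],"delta_rot":[0,0,0],"jaw":5},{"offset":[0,-3.0,1.88],"delta_rot":[0,0,0],"jaw":5},{"offset":[0,-3.45,2.16],"delta_rot":[0,0,0],"jaw":5}])

```text
time: 6.75
position: [0.5089, 0.129, 0.0306]
tool_rot: [0.961, -0.0, 0.0, -0.275]
ft_force: [-0.1, -0.7, -0.7]
grip_width: 0.05
```

Call:
drive_tool(plan=[{"offset":[0,-0.45,0.28],"delta_rot":[0,0,0],"jaw":5},{"offset":[0,-0.9,0.56],"delta_rot":[0,0,0],"jaw":5},{"offset":[0,-1.35,0.84],"delta_rot":[0,0,0],"jaw":5},{"offset":[0,-1.8,1.12],"delta_rot":[0,0,0],"jaw":5},{"offset":[0,-2.25,1.4],"delta_rot":[0,0,0],"jaw":5},{"offset":[0,-2.7,1.68],"delta_rot":[0,0,0],"jaw":5},{"offset":[0,-3.1,1.94],"delta_rot":[0,0,0],"jaw":5},{"offset":[0,-3.4,2.13],"delta_rot":[0,0,0],"jaw":5}])

```text
time: 7.42
position: [0.5089, 0.1691, 0.0305]
tool_rot: [0.961, -0.0, 0.0, -0.275]
ft_force: [0.2, -0.9, 0.1]
grip_width: 0.0501
```

```bash
python3 - <<'E'
from h import *
for n in("wrist","scene"):cv2.imwrite(f"pics/{n}8.png",cv2.cvtColor(camera(n),cv2.COLOR_RGB2BGR))
st()
s=rimfit("pics/wrist8.png"); print(s, s[0]-get_obs()['position'][:2])
print(rel(get_obs()['position']+[0,.04,0],Rt(32)))
E
```

```text
t 7.5167 p [0.509 0.169 0.031] z [ 0.     0.529 -0.849] x [ 1. -0.  0.] F [-0.542 -0.525 -0.232] w 0.05018594059070251 q [-0.231  0.743  1.871  0.769  0.833 -0.847]
(array([0.509, 0.19 ]), np.float64(0.036996951262084916), 334) [-0.     0.021]
(array([-0.002, -3.395,  2.115]), array([ 0.084, -0.022, -0.014]))
```

View pics/scene8.png

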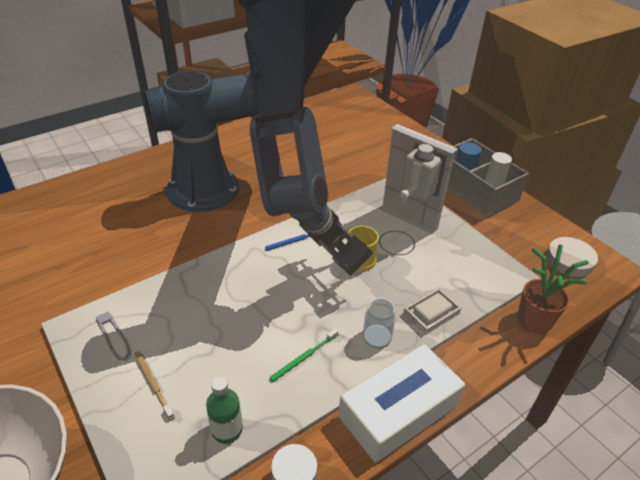

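View pics/wrist8.png

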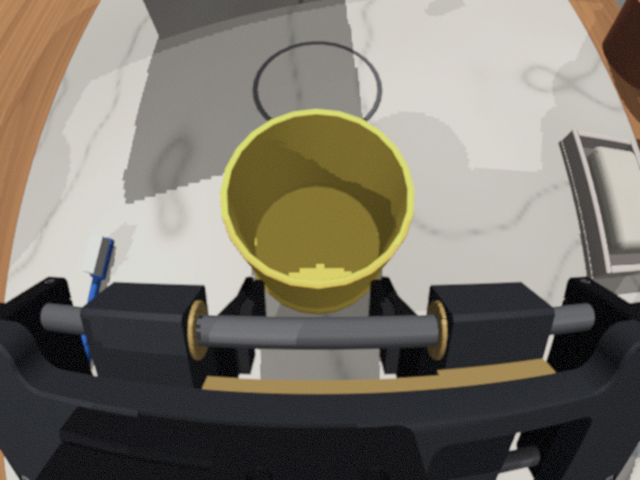

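```bash
python3 - <<'E'
from h import *
for p in ((318,43),(254,88),(382,88)): print(wz(*p,.015))
E
```

```text
[0.51  0.359 0.015]
[0.463 0.312 0.015]
[0.557 0.312 0.015]
```

Call:
drive_tool(plan=[{"offset":[0,-0.3,0.19],"delta_rot":[0,0,0],"jaw":5},{"offset":[0,-0.75,0.47],"delta_rot":[0,0,0],"jaw":5},{"offset":[0,-1.2,0.75],"delta_rot":[0,0,0],"jaw":5},{"offset":[0.02,-1.65,1.03],"delta_rot":[0,0,0],"jaw":5},{"offset":[0.02,-2.1,1.31],"delta_rot":[0,0,0],"jaw":5},{"offset":[0.03,-2.55,1.59],"delta_rot":[0,0,0],"jaw":5},{"offset":[0.04,-3.0,1.88],"delta_rot":[0,0,0],"jaw":5},{"offset":[0.04,-3.45,2.16],"delta_rot":[0,0,0],"jaw":5}])

```text
time: 8.18
position: [0.5095, 0.2098, 0.0304]
tool_rot: [0.961, -0.0, 0.0, -0.275]
ft_force: [-0.5, 0.2, 0.9]
grip_width: 0.0502
```

Call:
drive_tool(plan=[{"offset":[0,-0.45,0.28],"delta_rot":[0,0,0],"jaw":5},{"offset":[0,-0.9,0.56],"delta_rot":[0,0,0],"jaw":5},{"offset":[0,-1.35,0.84],"delta_rot":[0,0,0],"jaw":5},{"offset":[0,-1.8,1.12],"delta_rot":[0,0,0],"jaw":5},{"offset":[0.02,-2.25,1.4],"delta_rot":[0,0,0],"jaw":5},{"offset":[0.03,-2.7,1.68],"delta_rot":[0,0,0],"jaw":5},{"offset":[0.04,-3.1,1.94],"delta_rot":[0,0,0],"jaw":5},{"offset":[0.04,-3.4,2.13],"delta_rot":[0,0,0],"jaw":5}])

```text
time: 8.85
position: [0.5099, 0.2499, 0.0303]
tool_rot: [0.961, -0.0, 0.0, -0.275]
ft_force: [-0.1, -1.1, -0.2]
grip_width: 0.05
```

```bash
python3 - <<'E'
from h import *
for n in("wrist","scene"):cv2.imwrite(f"pics/{n}9.png",cv2.cvtColor(camera(n),cv2.COLOR_RGB2BGR))
st()
s=rimfit("pics/wrist9.png"); print(s, s[0]-get_obs()['position'][:2])
print(rel(get_obs()['position']+[0,.04,0],Rt(32)))
im=cv2.imread("pics/scene9.png")[110:290,280:480]
cv2.imwrite("pics/scene9c.png",cv2.resize(im,None,fx=3.3,fy=3.3,interpolation=cv2.INTER_CUBIC))
E
```

```text
t 8.95 p [0.51 0.25 0.03] z [ 0.001  0.529 -0.849] x [ 1. -0.  0.] F [ 0.279 -0.193 -0.091] w 0.05029487398525651 q [-0.071  0.746  1.855  0.844  0.783 -0.757]
(array([0.51 , 0.271]), np.float64(0.03704207348319924), 334) [-0.     0.021]
(array([-0.002, -3.395,  2.115]), array([ 0.087, -0.029, -0.01 ]))
```

View pics/scene9c.png

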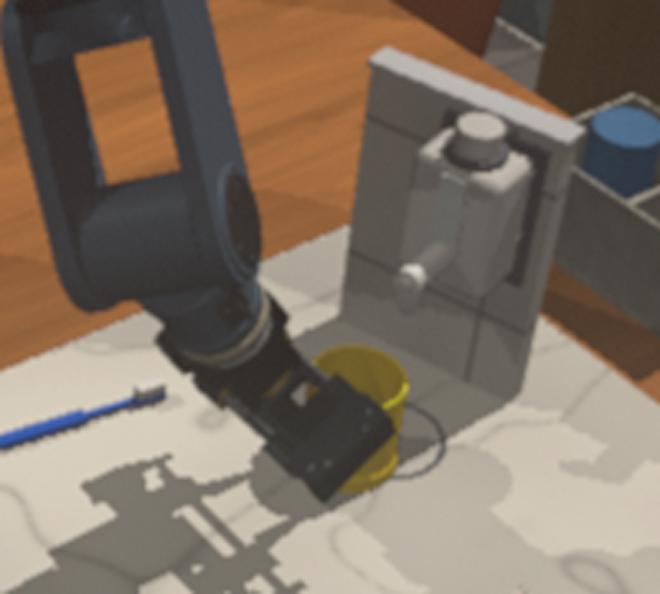

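View pics/wrist9.png

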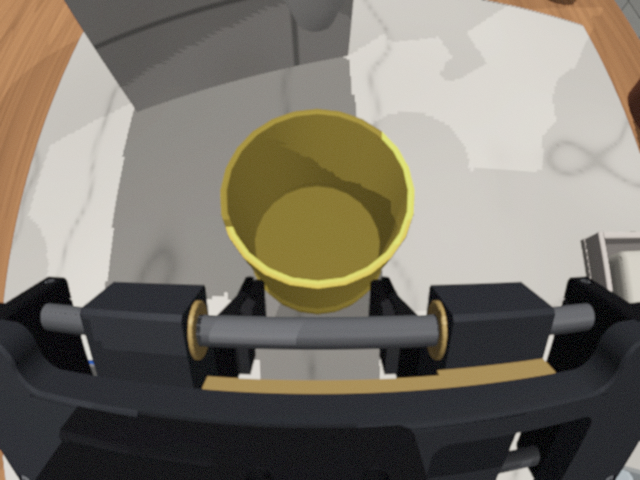

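Call:
drive_tool(plan=[{"offset":[0,-0.4,0.25],"delta_rot":[0,0,0],"jaw":5},{"offset":[0,-0.9,0.56],"delta_rot":[0,0,0],"jaw":5},{"offset":[0,-1.45,0.91],"delta_rot":[0,0,0],"jaw":5},{"offset":[0,-2.0,1.25],"delta_rot":[0,0,0],"jaw":5},{"offset":[0,-2.5,1.56],"delta_rot":[0,0,0],"jaw":5},{"offset":[0,-2.95,1.84],"delta_rot":[0,0,0],"jaw":5},{"offset":[0,-3.3,2.06],"delta_rot":[0,0,0],"jaw":5},{"offset":[0,-3.48,2.17],"delta_rot":[0,0,0],"jaw":5}])

```text
time: 9.62
position: [0.5097, 0.2911, 0.0302]
tool_rot: [0.961, -0.0, 0.0, -0.275]
ft_force: [0.0, -0.1, 0.4]
grip_width: 0.0501
```

```bash
python3 - <<'E'
from h import *
for n in("wrist","scene","top"):cv2.imwrite(f"pics/{n}10.png",cv2.cvtColor(camera(n),cv2.COLOR_RGB2BGR))
st()
s=rimfit("pics/wrist10.png"); print(s, s[0]-get_obs()['position'][:2])
im=cv2.imread("pics/scene10.png")[110:290,280:480]
cv2.imwrite("pics/scene10c.png",cv2.resize(im,None,fx=3.3,fy=3.3,interpolation=cv2.INTER_CUBIC))
E
```

```text
t 9.7667 p [0.51  0.291 0.03 ] z [ 0.001  0.528 -0.849] x [ 1.    -0.001  0.001] F [-0.922 -0.392  1.204] w 0.04973718272282843 q [ 0.009  0.75   1.836  0.873  0.761 -0.701]
(array([0.51 , 0.309]), np.float64(0.036634941429370495), 342) [-0.     0.019]
```

View pics/scene10c.png

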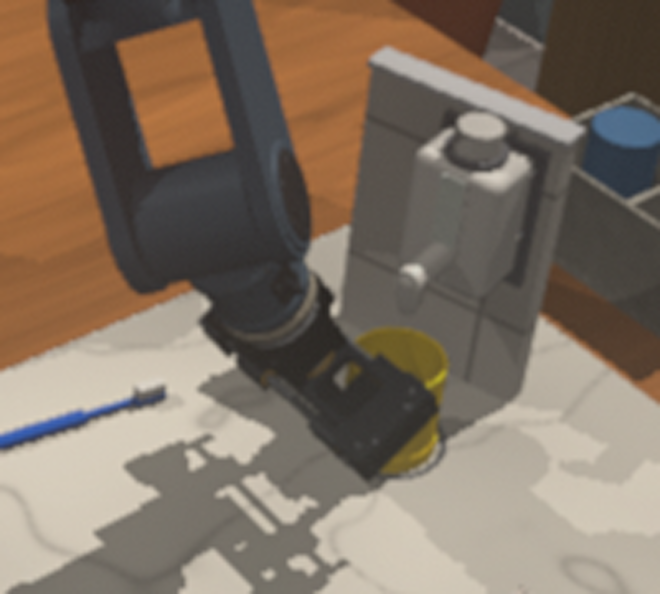

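View pics/wrist10.png

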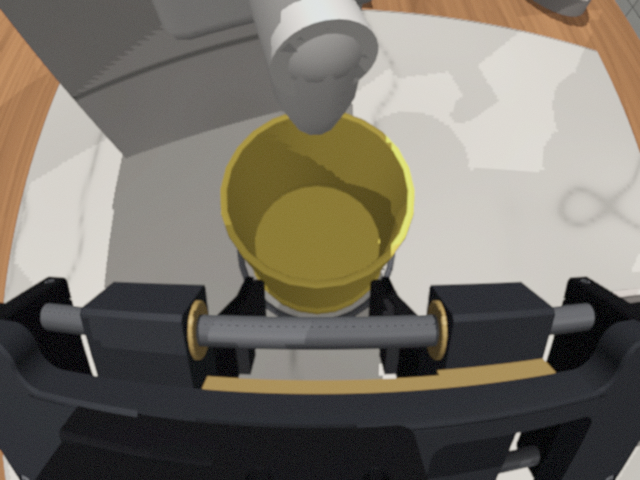

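View pics/top10.png

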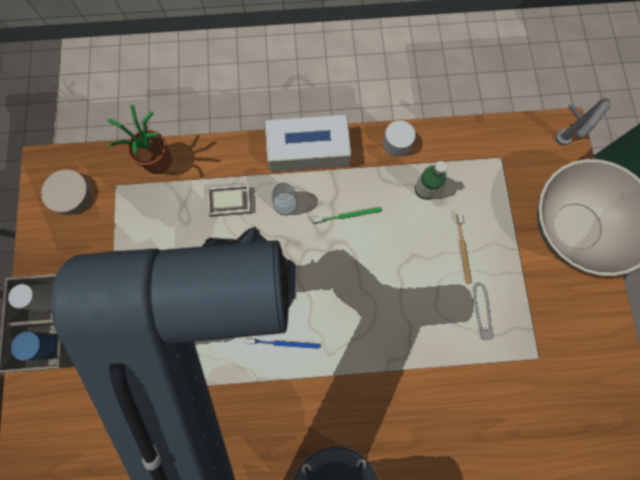

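Call:
drive_tool(plan=[{"offset":[0,0.4,-0.25],"delta_rot":[0,0,0],"jaw":5},{"offset":[0,1.2,-0.75],"delta_rot":[0,0,0],"jaw":5},{"offset":[0,2.2,-1.38],"delta_rot":[0,0,0],"jaw":5},{"offset":[0,3.4,-2.12],"delta_rot":[0,0,0],"jaw":5},{"offset":[0,4.6,-2.88],"delta_rot":[0,0,0],"jaw":5},{"offset":[0,5.6,-3.5],"delta_rot":[0,0,0],"jaw":5},{"offset":[0,6.3,-3.94],"delta_rot":[0,0,0],"jaw":5},{"offset":[0,6.8,-4.25],"delta_rot":[0,0,0],"jaw":5}])

```text
time: 10.43
position: [0.5103, 0.2084, 0.0304]
tool_rot: [0.962, -0.001, 0.001, -0.275]
ft_force: [-0.2, -0.7, -0.6]
grip_width: 0.05
```

```bash
python3 - <<'E'
from h import *
for n in("wrist","scene"):cv2.imwrite(f"pics/{n}11.png",cv2.cvtColor(camera(n),cv2.COLOR_RGB2BGR))
st()
im=cv2.imread("pics/scene11.png")[190:280,350:450]
cv2.imwrite("pics/scene11c.png",cv2.resize(im,None,fx=6,fy=6,interpolation=cv2.INTER_CUBIC))
im=cv2.imread("pics/wrist11.png")[0:220,200:440]
cv2.imwrite("pics/wrist11c.png",cv2.resize(im,None,fx=2.7,fy=2.7,interpolation=cv2.INTER_CUBIC))
E
```

```text
t 10.5333 p [0.51  0.209 0.03 ] z [ 0.002  0.528 -0.849] x [ 1.    -0.003  0.001] F [-0.035  0.771 -0.054] w 0.04996517431531063 q [-0.153  0.744  1.866  0.81   0.807 -0.803]
```

View pics/scene11c.png

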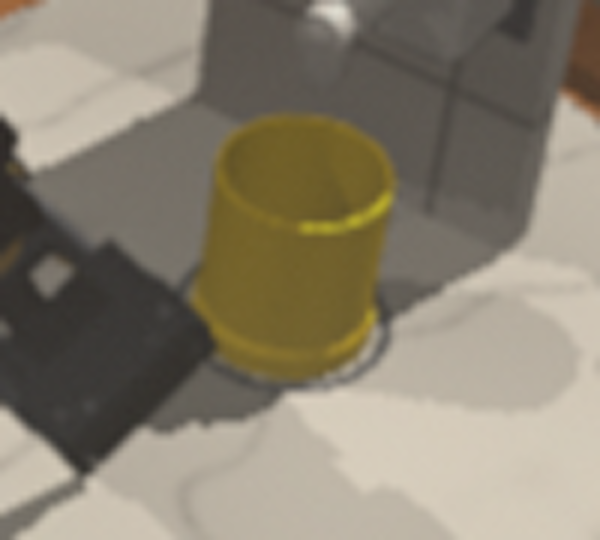

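View pics/wrist11c.png

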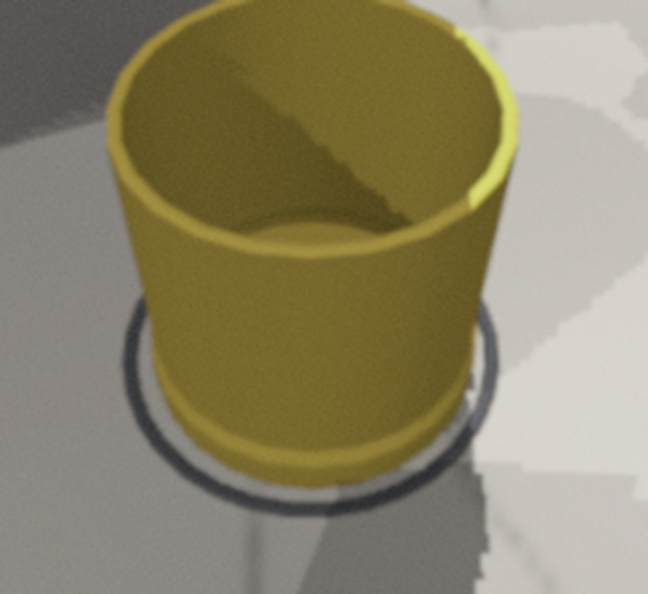

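```bash
python3 - <<'E'
from h import *
f=lambda x,y:(200+(x+.5)/2.7-.5,(y+.5)/2.7-.5)
for nm,p in dict(foot=(312,488),ringout=(312,517),ringL=(123,362),ringR=(498,362)).items(): print(nm,wz(*f(*p),.015))
g=lambda x,y:("scene",350+(x+.5)/6-.5,190+(y+.5)/6-.5)
# rim outer ellipse scene x 214..396, y 113..237
print("rim scene",onz(*g(305,175),.1))
E
```

```text
foot [0.51  0.274 0.015]
ringout [0.51  0.266 0.015]
ringL [0.462 0.31  0.015]
ringR [0.557 0.31  0.015]
rim scene [0.513 0.309 0.1  ]
```

Call:
drive_tool(plan=[{"offset":[0,-0.8,-1.3],"delta_rot":[0,0,0],"jaw":4},{"offset":[0,-2.5,-4],"delta_rot":[0,0,0],"jaw":2},{"offset":[0,-4.5,-7.2],"delta_rot":[0,0,0],"jaw":0},{"offset":[0,-6.5,-10.4],"delta_rot":[0,0,0],"jaw":0},{"offset":[0,-8.5,-13.6],"delta_rot":[-3,0,0],"jaw":0},{"offset":[0,-10.5,-16.8],"delta_rot":[-7,0,0],"jaw":0},{"offset":[0,-12.5,-20],"delta_rot":[-11,0,0],"jaw":0},{"offset":[0,-14.5,-23.2],"delta_rot":[-15,0,0],"jaw":0}])

```text
time: 11.2
position: [0.5088, 0.2108, 0.3064]
tool_rot: [0.989, -0.001, 0.001, -0.145]
ft_force: [0.8, -0.1, -0.9]
grip_width: 0.0054
```

```bash
python3 - <<'E'
from h import *
st()
print(rel([.491,.379,.33],Rt(0)))
E
```

```text
t 11.2 p [0.509 0.211 0.306] z [ 0.002  0.287 -0.958] x [ 1.    -0.002  0.001] F [ 0.81  -0.112 -0.873] w 0.0053563082607808316 q [ 0.009  0.281  1.564  0.302  1.305 -0.07 ]
(array([ -1.805, -16.788,   2.568]), array([-16.701,  -0.073,  -0.101]))
```

Call:
drive_tool(plan=[{"offset":[-0.1,-0.8,-0.6],"delta_rot":[-2,0,0],"jaw":0},{"offset":[-0.4,-2.8,-0.5],"delta_rot":[-5,0,0],"jaw":0},{"offset":[-0.7,-5.5,0.1],"delta_rot":[-8,0,0],"jaw":0},{"offset":[-1.0,-8.5,0.7],"delta_rot":[-11,0,0],"jaw":0},{"offset":[-1.3,-11.5,1.3],"delta_rot":[-13.5,0,0],"jaw":0},{"offset":[-1.6,-14.2,1.9],"delta_rot":[-15.5,0,0],"jaw":0},{"offset":[-1.8,-16,2.4],"delta_rot":[-16.7,-0.1,-0.1],"jaw":0},{"offset":[-1.8,-16.8,2.6],"delta_rot":[-16.7,-0.1,-0.1],"jaw":0}])

```text
time: 11.87
position: [0.4899, 0.3831, 0.3275]
tool_rot: [1.0, 0.003, -0.001, -0.002]
ft_force: [0.5, -0.2, 0.3]
grip_width: 0.0004
```

```bash
python3 - <<'E'
from h import *
for n in("wrist","scene","top"):cv2.imwrite(f"pics/{n}12.png",cv2.cvtColor(camera(n),cv2.COLOR_RGB2BGR))
st()
print(rel([.491,.379,.28],Rt(0)))
im=cv2.imread("pics/scene12.png")[60:260,300:520]
cv2.imwrite("pics/scene12c.png",cv2.resize(im,None,fx=3,fy=3,interpolation=cv2.INTER_CUBIC))
E
```

```text
t 12.0167 p [0.491 0.379 0.327] z [-0.002  0.002 -1.   ] x [ 1.     0.002 -0.002] F [ 0.421 -1.284 -0.228] w 0.00038666984206932884 q [0.476 0.408 1.271 0.003 1.464 0.473]
(array([-0.001,  0.013,  4.728]), array([-0.141,  0.133,  0.135]))
```

View pics/scene12c.png

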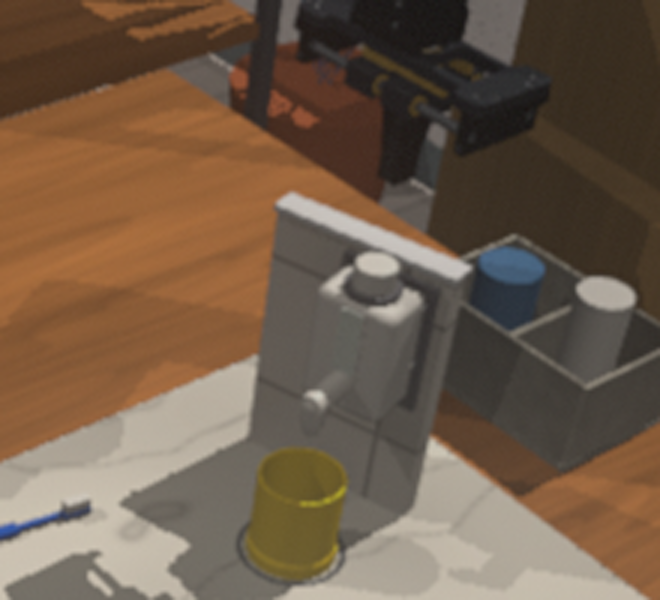

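View pics/wrist12.png

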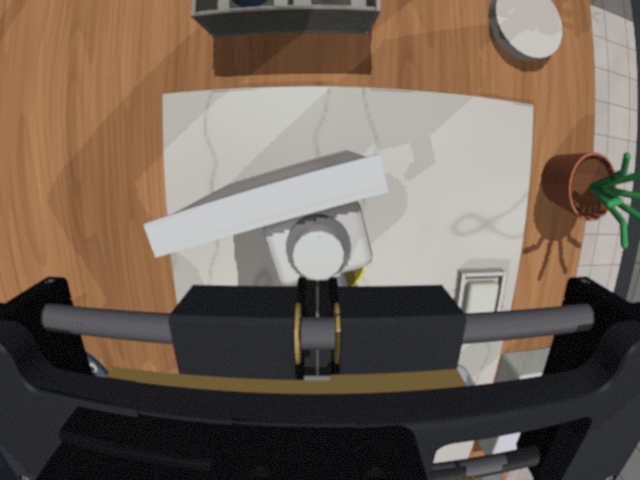

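```bash
python3 - <<'E'
from h import *
print(wz(319,255,.277), (proj("scene",[.491,.379,.327])-[300,60])*3,(proj("scene",[.491,.379,.277])-[300,60])*3)
im=cv2.imread("pics/wrist12.png")[200:320,250:400]
cv2.imwrite("pics/wrist12c.png",cv2.resize(im,None,fx=5,fy=5,interpolation=cv2.INTER_CUBIC))
E
```

```text
[0.492 0.376 0.277] [387.299 206.481] [377.265 261.176]
```

View pics/wrist12c.png

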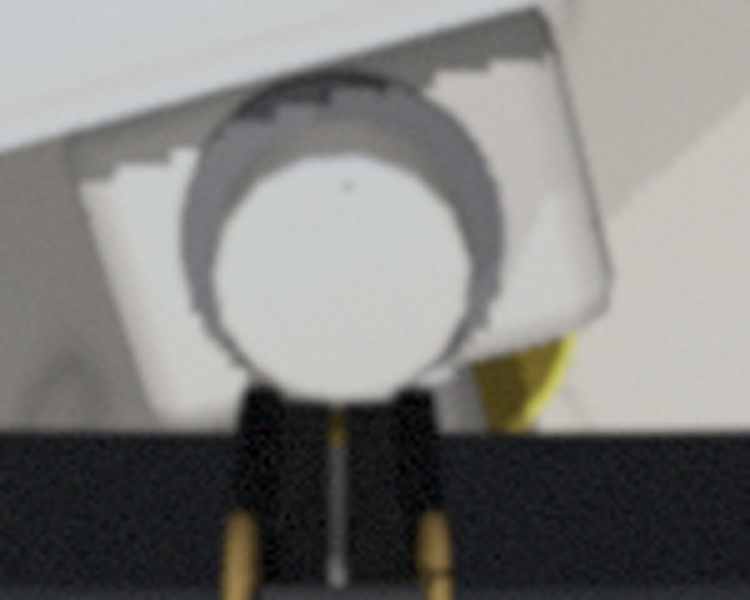

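Call:
drive_tool(plan=[{"offset":[0,0.05,0.4],"delta_rot":[0,0,0],"jaw":0},{"offset":[0,0.1,1.2],"delta_rot":[0,0,0],"jaw":0},{"offset":[0,0.1,2.1],"delta_rot":[0,0,0],"jaw":0},{"offset":[0,0.1,3.0],"delta_rot":[0,0,0],"jaw":0},{"offset":[0,0.1,3.7],"delta_rot":[0,0,0],"jaw":0},{"offset":[0,0.1,4.2],"delta_rot":[0,0,0],"jaw":0},{"offset":[0,0.1,4.4],"delta_rot":[0,0,0],"jaw":0},{"offset":[0,0.1,4.5],"delta_rot":[0,0,0],"jaw":0}])

```text
time: 12.68
position: [0.4918, 0.3779, 0.2822]
tool_rot: [1.0, 0.0, -0.001, -0.002]
ft_force: [-0.2, -0.1, 0.2]
grip_width: 0.0005
```

```bash
python3 - <<'E'
from h import *
for n in("wrist","scene"):cv2.imwrite(f"pics/{n}13.png",cv2.cvtColor(camera(n),cv2.COLOR_RGB2BGR))
st()
im=cv2.imread("pics/scene13.png")[90:190,370:490]
cv2.imwrite("pics/scene13c.png",cv2.resize(im,None,fx=6,fy=6,interpolation=cv2.INTER_CUBIC))
E
```

```text
t 12.7833 p [0.492 0.378 0.283] z [-0.001  0.004 -1.   ] x [ 1.     0.001 -0.001] F [0.107 0.6   0.232] w 0.00035305946442112766 q [0.474 0.44  1.339 0.004 1.362 0.472]
```

View pics/scene13c.png

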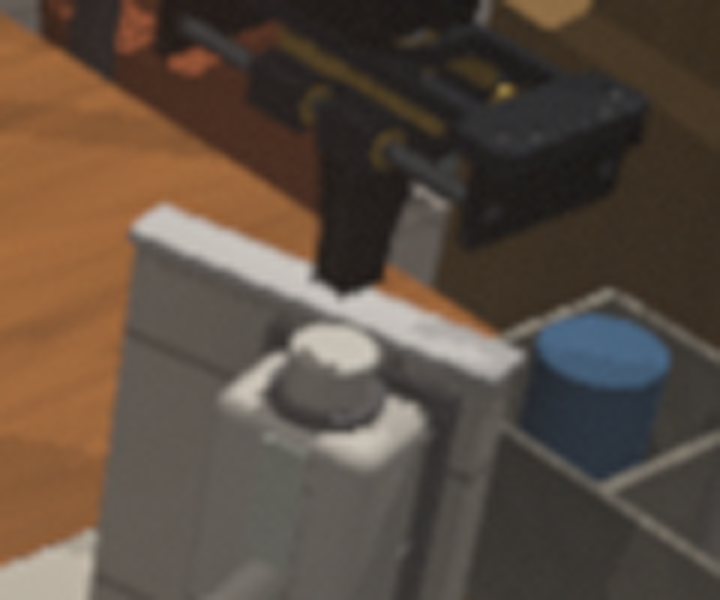

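The scene crop shows the shut fingertips ending near (345,290). Going by the reported TCP they should be at about (335,331), so the tips sit some 20 mm higher than the TCP suggests. I'll go down slowly, watching the force and the pictures.

Call:
drive_tool(plan=[{"offset":[0,0,0.2],"delta_rot":[0,0,0],"jaw":0},{"offset":[0,0,0.5],"delta_rot":[0,0,0],"jaw":0},{"offset":[0,0,0.8],"delta_rot":[0,0,0],"jaw":0},{"offset":[0,0,1.0],"delta_rot":[0,0,0],"jaw":0},{"offset":[0,0,1.2],"delta_rot":[0,0,0],"jaw":0},{"offset":[0,0,1.4],"delta_rot":[0,0,0],"jaw":0},{"offset":[0,0,1.5],"delta_rot":[0,0,0],"jaw":0},{"offset":[0,0,1.5],"delta_rot":[0,0,0],"jaw":0}])

```text
time: 13.45
position: [0.4917, 0.3781, 0.2676]
tool_rot: [1.0, 0.0, -0.001, -0.002]
ft_force: [0.0, -0.1, -0.9]
grip_width: 0.0006
```

```bash
python3 - <<'E'
from h import *
for n in("wrist","scene"):cv2.imwrite(f"pics/{n}14.png",cv2.cvtColor(camera(n),cv2.COLOR_RGB2BGR))
st()
im=cv2.imread("pics/scene14.png")[90:190,370:490]
cv2.imwrite("pics/scene14c.png",cv2.resize(im,None,fx=6,fy=6,interpolation=cv2.INTER_CUBIC))
im=cv2.imread("pics/wrist14.png")[200:320,250:400]
cv2.imwrite("pics/wrist14c.png",cv2.resize(im,None,fx=5,fy=5,interpolation=cv2.INTER_CUBIC))
E
```

```text
t 13.55 p [0.492 0.378 0.268] z [-0.001  0.004 -1.   ] x [ 1.     0.001 -0.001] F [-0.248 -0.413  0.059] w 0.0005756934376962504 q [0.474 0.452 1.359 0.004 1.329 0.472]
```

View pics/scene14c.png

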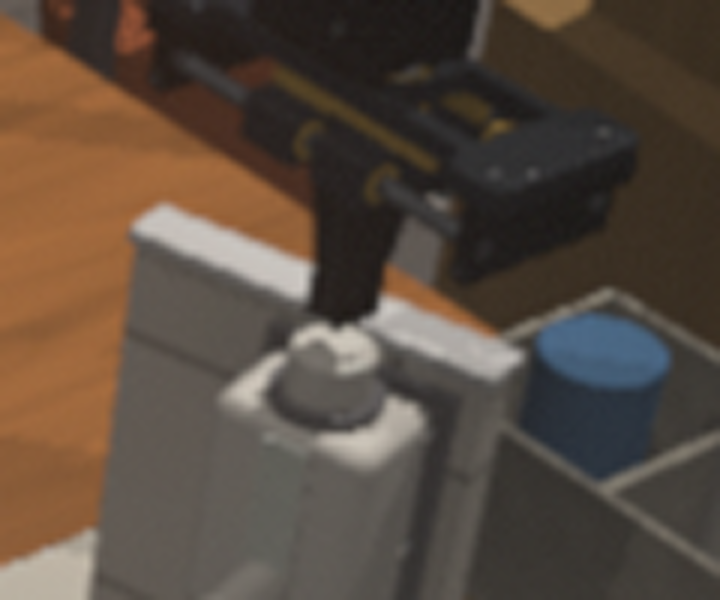

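View pics/wrist14c.png

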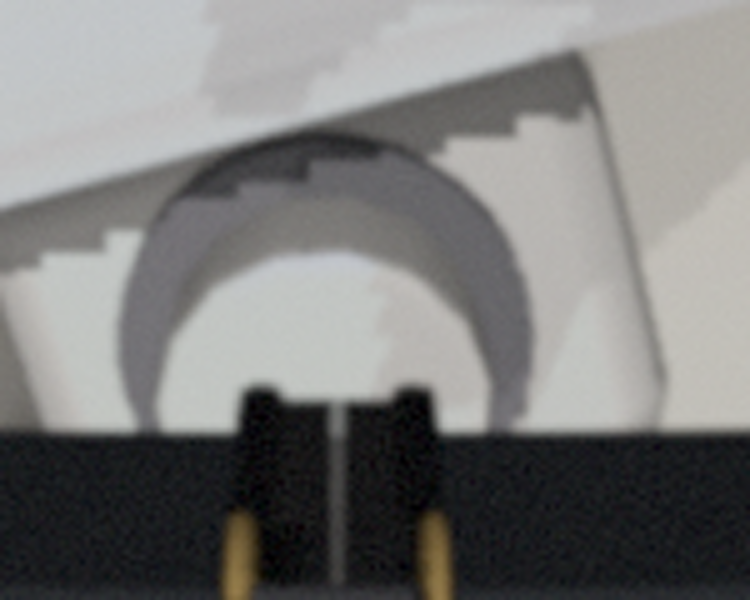

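Call:
drive_tool(plan=[{"offset":[-0.05,0,0.1],"delta_rot":[0,0,0],"jaw":0},{"offset":[-0.1,0,0.25],"delta_rot":[0,0,0],"jaw":0},{"offset":[-0.1,0,0.4],"delta_rot":[0,0,0],"jaw":0},{"offset":[-0.1,0,0.55],"delta_rot":[0,0,0],"jaw":0},{"offset":[-0.1,0,0.7],"delta_rot":[0,0,0],"jaw":0},{"offset":[-0.1,0,0.85],"delta_rot":[0,0,0],"jaw":0},{"offset":[-0.1,0,0.95],"delta_rot":[0,0,0],"jaw":0},{"offset":[-0.1,0,0.95],"delta_rot":[0,0,0],"jaw":0}])

```text
time: 14.22
position: [0.4907, 0.3781, 0.2581]
tool_rot: [1.0, 0.0, -0.001, -0.002]
ft_force: [0.1, 0.2, 0.1]
grip_width: 0.0005
```

Call:
drive_tool(plan=[{"offset":[0,0,0.1],"delta_rot":[0,0,0],"jaw":0},{"offset":[0,0,0.2],"delta_rot":[0,0,0],"jaw":0},{"offset":[0,0,0.3],"delta_rot":[0,0,0],"jaw":0},{"offset":[0,0,0.4],"delta_rot":[0,0,0],"jaw":0},{"offset":[0,0,0.5],"delta_rot":[0,0,0],"jaw":0},{"offset":[0,0,0.5],"delta_rot":[0,0,0],"jaw":0},{"offset":[0,0,0.5],"delta_rot":[0,0,0],"jaw":0},{"offset":[0,0,0.5],"delta_rot":[0,0,0],"jaw":0}])

```text
time: 14.88
position: [0.4909, 0.3782, 0.2534]
tool_rot: [1.0, 0.0, -0.0, -0.002]
ft_force: [-0.1, -0.7, -0.6]
grip_width: 0.0004
```

```bash
python3 - <<'E'
from h import *
st()
for n in("wrist","scene"):cv2.imwrite(f"pics/{n}15.png",cv2.cvtColor(camera(n),cv2.COLOR_RGB2BGR))
print(get_obs()['ft_force'])
im=cv2.imread("pics/scene15.png")[90:190,370:490]
cv2.imwrite("pics/scene15c.png",cv2.resize(im,None,fx=6,fy=6,interpolation=cv2.INTER_CUBIC))
E
```

```text
t 14.8833 p [0.491 0.378 0.253] z [-0.001  0.004 -1.   ] x [ 1.     0.001 -0.001] F [-0.082 -0.705 -0.614] w 0.0004033840231770965 q [0.474 0.464 1.381 0.004 1.296 0.473]
[-0.474 -1.051  0.395]
```

View pics/scene15c.png

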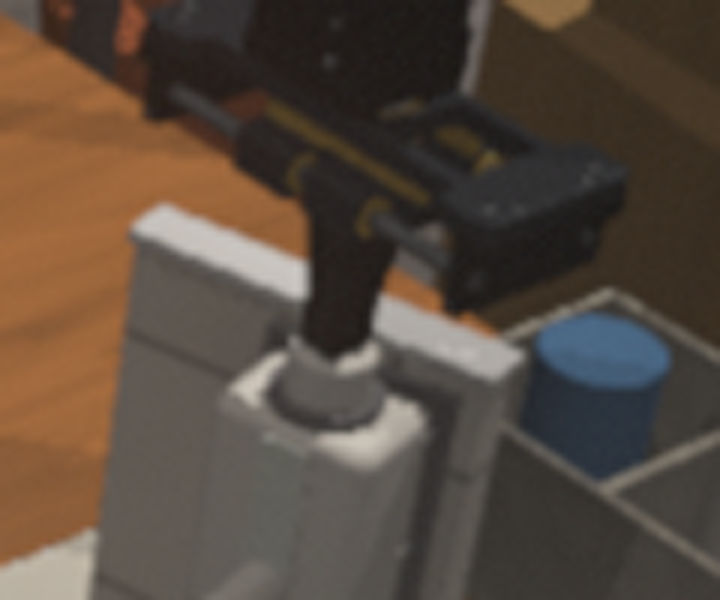

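Call:
drive_tool(plan=[{"offset":[0,0,0.1],"delta_rot":[0,0,0],"jaw":0},{"offset":[0,0,0.15],"delta_rot":[0,0,0],"jaw":0},{"offset":[0,0,0.2],"delta_rot":[0,0,0],"jaw":0},{"offset":[0,0,0.25],"delta_rot":[0,0,0],"jaw":0},{"offset":[0,0,0.3],"delta_rot":[0,0,0],"jaw":0},{"offset":[0,0,0.35],"delta_rot":[0,0,0],"jaw":0},{"offset":[0,0,0.4],"delta_rot":[0,0,0],"jaw":0},{"offset":[0,0,0.4],"delta_rot":[0,0,0],"jaw":0}])

```text
time: 15.65
position: [0.4909, 0.3782, 0.2495]
tool_rot: [1.0, 0.0, -0.0, -0.002]
ft_force: [-0.9, -0.8, 1.4]
grip_width: 0.0005
```

Call:
drive_tool(plan=[{"offset":[0,0,0.05],"delta_rot":[0,0,0],"jaw":0},{"offset":[0,0,0.1],"delta_rot":[0,0,0],"jaw":0},{"offset":[0,0,0.15],"delta_rot":[0,0,0],"jaw":0},{"offset":[0,0,0.2],"delta_rot":[0,0,0],"jaw":0},{"offset":[0,0,0.25],"delta_rot":[0,0,0],"jaw":0},{"offset":[0,0,0.3],"delta_rot":[0,0,0],"jaw":0},{"offset":[0,0,0.3],"delta_rot":[0,0,0],"jaw":0},{"offset":[0,0,0.3],"delta_rot":[0,0,0],"jaw":0}])

```text
time: 16.32
position: [0.4909, 0.3783, 0.2465]
tool_rot: [1.0, 0.0, -0.0, -0.002]
ft_force: [-0.9, -1.3, 4.2]
grip_width: 0.0003
```

Call:
drive_tool(plan=[{"offset":[0,0,0.03],"delta_rot":[0,0,0],"jaw":0},{"offset":[0,0,0.06],"delta_rot":[0,0,0],"jaw":0},{"offset":[0,0,0.09],"delta_rot":[0,0,0],"jaw":0},{"offset":[0,0,0.12],"delta_rot":[0,0,0],"jaw":0},{"offset":[0,0,0.15],"delta_rot":[0,0,0],"jaw":0},{"offset":[0,0,0.15],"delta_rot":[0,0,0],"jaw":0},{"offset":[0,0,0.15],"delta_rot":[0,0,0],"jaw":0},{"offset":[0,0,0.15],"delta_rot":[0,0,0],"jaw":0}])

```text
time: 16.98
position: [0.4909, 0.3782, 0.245]
tool_rot: [1.0, 0.0, -0.0, -0.002]
ft_force: [-0.8, -0.9, 3.8]
grip_width: 0.0005
```

Call:
drive_tool(plan=[{"offset":[0,0,0.03],"delta_rot":[0,0,0],"jaw":0},{"offset":[0,0,0.06],"delta_rot":[0,0,0],"jaw":0},{"offset":[0,0,0.09],"delta_rot":[0,0,0],"jaw":0},{"offset":[0,0,0.12],"delta_rot":[0,0,0],"jaw":0},{"offset":[0,0,0.15],"delta_rot":[0,0,0],"jaw":0},{"offset":[0,0,0.15],"delta_rot":[0,0,0],"jaw":0},{"offset":[0,0,0.15],"delta_rot":[0,0,0],"jaw":0},{"offset":[0,0,0.15],"delta_rot":[0,0,0],"jaw":0}])

```text
time: 17.65
position: [0.4909, 0.3782, 0.2438]
tool_rot: [1.0, 0.0, -0.0, -0.002]
ft_force: [-1.7, -1.3, 5.1]
grip_width: 0.0004
```

Call:
drive_tool(plan=[{"offset":[0,0,0.03],"delta_rot":[0,0,0],"jaw":0},{"offset":[0,0,0.06],"delta_rot":[0,0,0],"jaw":0},{"offset":[0,0,0.09],"delta_rot":[0,0,0],"jaw":0},{"offset":[0,0,0.12],"delta_rot":[0,0,0],"jaw":0},{"offset":[0,0,0.15],"delta_rot":[0,0,0],"jaw":0},{"offset":[0,0,0.15],"delta_rot":[0,0,0],"jaw":0},{"offset":[0,0,0.15],"delta_rot":[0,0,0],"jaw":0},{"offset":[0,0,0.15],"delta_rot":[0,0,0],"jaw":0}])

```text
time: 18.32
position: [0.491, 0.3783, 0.2437]
tool_rot: [1.0, 0.0, 0.0, -0.002]
ft_force: [-2.5, -1.5, 11.1]
grip_width: 0.0003
```

```bash
python3 - <<'E'
from h import *
o=get_obs();print(o['ft_force'],o['position'])
for n in("wrist","scene"):
    cv2.imwrite(f"pics/{n}16.png",cv2.cvtColor(camera(n),cv2.COLOR_RGB2BGR)); o=get_obs();print(o['ft_force'],o['position'])
im=cv2.imread("pics/scene16.png")[90:190,370:490]
cv2.imwrite("pics/scene16c.png",cv2.resize(im,None,fx=6,fy=6,interpolation=cv2.INTER_CUBIC))
E
```

```text
[-2.529 -1.499 11.076] [0.491 0.378 0.244]
[-3.44  -3.039 11.381] [0.491 0.378 0.244]
[-2.691 -1.332  9.966] [0.491 0.378 0.244]
```

View pics/scene16c.png

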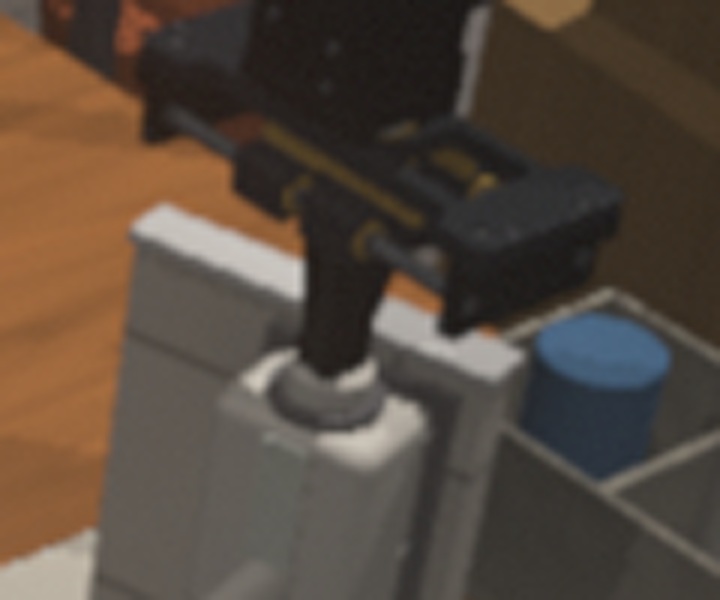

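Position has stalled at z 0.2437 and the force has jumped to about 11 N, so the button is on its hard stop. The picture shows it sunk into its collar. I'll release it by going straight up, then move clear.

Call:
drive_tool(plan=[{"offset":[0,0,-0.2],"delta_rot":[0,0,0],"jaw":0},{"offset":[0,0,-0.5],"delta_rot":[0,0,0],"jaw":0},{"offset":[0,0,-0.9],"delta_rot":[0,0,0],"jaw":0},{"offset":[0,0,-1.5],"delta_rot":[0,0,0],"jaw":0},{"offset":[0,0,-2.5],"delta_rot":[0,0,0],"jaw":0},{"offset":[0,0,-4],"delta_rot":[0,0,0],"jaw":0},{"offset":[0,0,-6],"delta_rot":[0,0,0],"jaw":0},{"offset":[0,0,-8],"delta_rot":[0,0,0],"jaw":0}])

```text
time: 19.08
position: [0.4905, 0.3779, 0.3222]
tool_rot: [1.0, 0.0, -0.001, -0.001]
ft_force: [-0.1, 0.2, -0.1]
grip_width: 0.0003
```

Call:
drive_tool(plan=[{"offset":[0,0.5,-1],"delta_rot":[0,0,0],"jaw":0},{"offset":[0,2,-2],"delta_rot":[0,0,0],"jaw":0},{"offset":[0,4.5,-3],"delta_rot":[0,0,0],"jaw":0},{"offset":[0,7.5,-3.5],"delta_rot":[0,0,0],"jaw":0},{"offset":[0,10.5,-4],"delta_rot":[0,0,0],"jaw":0},{"offset":[0,13,-4],"delta_rot":[0,0,0],"jaw":0},{"offset":[0,14.5,-4],"delta_rot":[0,0,0],"jaw":0},{"offset":[0,15,-4],"delta_rot":[0,0,0],"jaw":0}])

```text
time: 19.75
position: [0.4904, 0.2244, 0.3611]
tool_rot: [1.0, -0.001, -0.001, -0.001]
ft_force: [-0.3, 0.0, -0.4]
grip_width: 0.0005
```

```bash
python3 - <<'E'
from h import *
st()
for n in("top","scene"):
    cv2.imwrite(f"pics/{n}17.png",cv2.cvtColor(camera(n),cv2.COLOR_RGB2BGR))
st()
im=cv2.imread("pics/scene17.png")[110:280,350:480]
cv2.imwrite("pics/scene17c.png",cv2.resize(im,None,fx=3.5,fy=3.5,interpolation=cv2.INTER_CUBIC))
E
```

```text
t 19.75 p [0.49  0.224 0.361] z [-0.003  0.002 -1.   ] x [ 1.    -0.003 -0.003] F [-0.326  0.047 -0.4  ] w 0.0005140048835080397 q [0.22  0.257 1.409 0.002 1.478 0.223]
t 19.85 p [0.491 0.226 0.361] z [-0.002  0.003 -1.   ] x [ 1.    -0.002 -0.002] F [-0.302  0.267  0.814] w 0.00048715712687481035 q [0.223 0.258 1.408 0.004 1.478 0.224]
```

View pics/scene17.png

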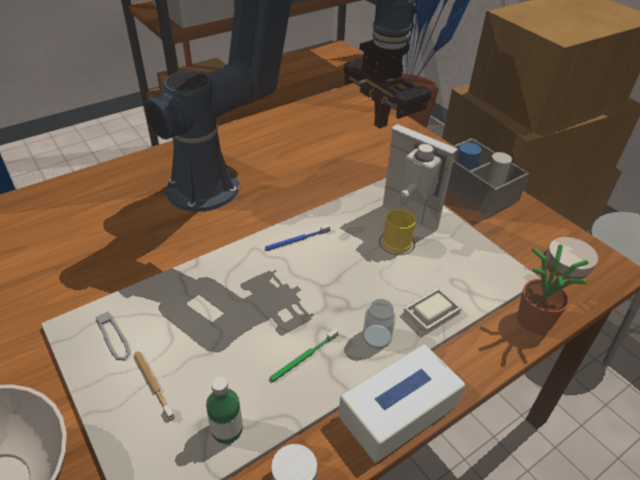

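View pics/scene17c.png

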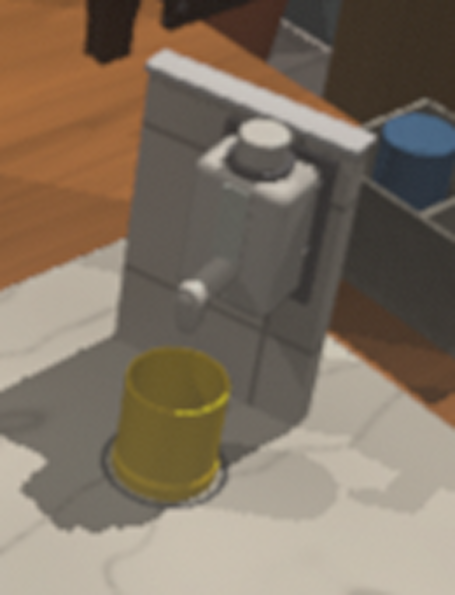

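```bash
python3 - <<'E'
from h import *
a=cv2.imread("pics/scene0.png");b=cv2.imread("pics/scene17.png")
for nm,(x,y,w,h) in dict(brA=(262,225,70,28),brB=(268,330,72,52),jar=(362,298,36,50),dish=(402,290,60,38),wash=(205,376,40,66),brC=(134,350,42,70),clean=(95,310,36,50)).items():
    print(nm,cv2.absdiff(a,b)[y:y+h,x:x+w].max(2).mean())
print(hand_in())
E
```

```text
brA 2.2459183673469387
brB 17.092681623931625
jar 3.053888888888889
dish 13.047368421052632
wash 3.813257575757576
brC 10.706122448979592
clean 4.225555555555555
the job is handed in; nothing more can be done
None
```

```bash
python3 - <<'E'
import cv2,numpy as np
for f in("scene0","scene17"):
    im=cv2.imread(f"pics/{f}.png");g=cv2.cvtColor(im,cv2.COLOR_BGR2HSV)
    for nm,(x,y,w,h),lo,hi in (("brB",(268,330,72,52),(45,120,40),(75,255,255)),("brC",(134,350,42,70),(8,110,60),(25,255,255))):
        m=cv2.inRange(g[y:y+h,x:x+w],lo,hi);yy,xx=np.nonzero(m);print(f,nm,len(xx),xx.mean()+x,yy.mean()+y)
a=cv2.imread("pics/scene0.png")[280:340,390:470];b=cv2.imread("pics/scene17.png")[280:340,390:470]
cv2.imwrite("pics/dish.png",cv2.resize(np.hstack([a,b]),None,fx=5,fy=5))
E
```

```text
scene0 brB 257 293.92217898832683 362.7509727626459
scene0 brC 270 148.8074074074074 376.02222222222224
scene17 brB 259 294.18532818532816 362.57142857142856
scene17 brC 270 148.75185185185185 375.92962962962963
```

View pics/dish.png

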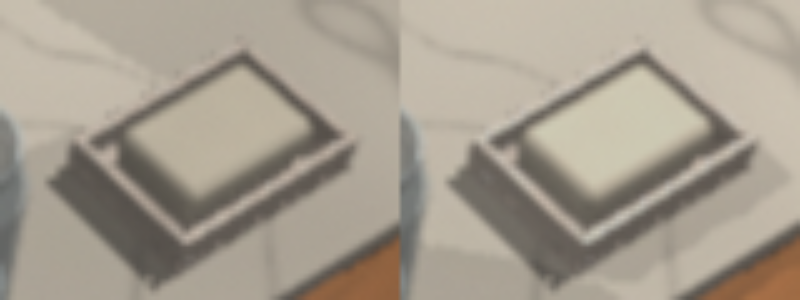

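I pushed the tumbler onto the ring without gripping, lifting or tipping it. I then pressed the button to its hard stop, let it spring back, drew the arm clear and handed the job in at about 20 s of the 58 s.

- **Tumbler:** it stands upright inside the ring. Its centre is within about 2 mm of the ring's, by the wrist and scene views. The last scene picture, taken after the press, shows it still there with a gap all round.
- **Button:** near the bottom of its travel the tool stopped going down at z = 0.2437 and the force jumped from about 5 N to 11 N, so I took it as fully down. The last picture shows the button back up. There was no contact force on the tool afterwards.
- **Other things:** nothing else appears to have moved. The before-and-after picture check differed at brush_b, brush_c and the soap dish. Comparing those more closely after handing in, both brushes are where they were to within 0.3 pixel. The dish looks unmoved; only shadows changed.
- **What disagreed:**
  - The shut fingertips sit about 20 mm behind the reported TCP, so I found the button by force and pictures instead of the given height.
  - For the same reason I pushed the tumbler at roughly 40 mm above the marble, higher than the 20 mm I planned. It still slid upright the whole way.

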